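# Close up the trap housing after a cartridge change

### The job

Finish the cartridge change on the trap housing: lift the canister, which has been weighing the cover down, off the cover by its handle and stand it upright, wholly on the cork mat. Then tighten the four cover screws evenly and crisscross, in two or three rounds: in the first draw one diagonally opposite pair and then the other to about half way, and in the last bring one opposite pair and then the other fully home, never letting the cover lean, until it lies flat. Also stack every cartridge box that is there, in any order and at any time, on the lugged dock so that all are locked over the lugs below, and leave everything else on the bench where it is.

Things in the scene. Friction and masses are not known exactly. Their poses are not given: they have to be found in the camera images.
- housing: trap housing on the bench, aluminium, 190 x 190 mm, 57 mm high with its gasket; fixed. Origin: centre of the underside; x and y along its sides. Its four screws stand at x, y = +-70 mm
- cover: steel cover, 184 x 184 x 10 mm, with a round stand (84 mm wide, 20 mm high) in its middle; origin: centre of the underside; z up. The screws carry it: it hangs 9.6 mm over the gasket when all are slack, lies on it when all are home, and leans to the corner screwed down further (1.15 degrees per rad between diagonal screws). It must never lean over 2 degrees
- cover_top (a point): centre of the top face of the cover's round stand
- screw1 (a joint): turn of the cover screw at the +x +y corner of the cover (housing frame), rad: 0 is slack, grows clockwise seen from above as it tightens, and stops hard at 2.4 (home). It stays where it is left (friction 0.2 N m). It sinks about 3.5 mm per rad and draws its corner of the cover down with it
- screw1_grip (a point): grip point of that screw, on its vertical axis. The black wing is a bar 54 mm long (x axis of this point), 14 mm thick (y axis), and reaches 12 mm above and 22 mm below this point; below it is a 34 mm round flange. Turns and sinks with the screw
- screw2 (a joint): turn of the cover screw at the -x +y corner of the cover (housing frame), rad: 0 is slack, grows clockwise seen from above as it tightens, and stops hard at 2.4 (home). It stays where it is left (friction 0.2 N m). It sinks about 3.5 mm per rad and draws its corner of the cover down with it
- screw2_grip (a point): grip point of that screw, on its vertical axis. The black wing is a bar 54 mm long (x axis of this point), 14 mm thick (y axis), and reaches 12 mm above and 22 mm below this point; below it is a 34 mm round flange. Turns and sinks with the screw
- screw3 (a joint): turn of the cover screw at the -x -y corner of the cover (housing frame), rad: 0 is slack, grows clockwise seen from above as it tightens, and stops hard at 2.4 (home). It stays where it is left (friction 0.2 N m). It sinks about 3.5 mm per rad and draws its corner of the cover down with it
- screw3_grip (a point): grip point of that screw, on its vertical axis. The black wing is a bar 54 mm long (x axis of this point), 14 mm thick (y axis), and reaches 12 mm above and 22 mm below this point; below it is a 34 mm round flange. Turns and sinks with the screw
- screw4 (a joint): turn of the cover screw at the +x -y corner of the cover (housing frame), rad: 0 is slack, grows clockwise seen from above as it tightens, and stops hard at 2.4 (home). It stays where it is left (friction 0.2 N m). It sinks about 3.5 mm per rad and draws its corner of the cover down with it
- screw4_grip (a point): grip point of that screw, on its vertical axis. The black wing is a bar 54 mm long (x axis of this point), 14 mm thick (y axis), and reaches 12 mm above and 22 mm below this point; below it is a 34 mm round flange. Turns and sinks with the screw
- canister: steel canister with a fixed handle, 76 mm wide round body 82 mm high, 132 mm high over all, 0.45 kg, loose; at the start it stands on the cover's round stand. Origin: centre of the underside; z up
- canister_handle (a point): middle of the canister's handle bar, 125 mm above its underside; the bar runs along x for 72 mm, 14 mm thick and 14 mm high, with 36 mm of free space under it
- mat: round cork mat, 130 mm wide, 4 mm thick, fixed on the bench; origin: centre of the underside
- dock: flat aluminium dock plate, 130 x 66 x 10 mm, fixed, with two lugs (24 x 24 mm, 6 mm high, at x = +-30 mm) on top like those of the boxes; origin: centre of the underside; x along its length. A box on it stands 10 mm above the bench, and each further box 46 mm higher
- box1: cartridge box, beige with grey lid, 110 x 56 x 46 mm (x, y, z) plus two lugs (24 x 24 mm, 6 mm high, at x = +-30 mm) on the lid; two recesses under it (29 x 29 mm, 9 mm deep, at x = +-30 mm) fit over the lugs of the dock or of another box. Origin: centre of the underside, z up; symmetric under a half turn. 0.22 kg, loose, may be absent. Grip it across its 56 mm width
- box2: cartridge box, beige with grey lid, 110 x 56 x 46 mm (x, y, z) plus two lugs (24 x 24 mm, 6 mm high, at x = +-30 mm) on the lid; two recesses under it (29 x 29 mm, 9 mm deep, at x = +-30 mm) fit over the lugs of the dock or of another box. Origin: centre of the underside, z up; symmetric under a half turn. 0.22 kg, loose, may be absent. Grip it across its 56 mm width
- box3: cartridge box, beige with grey lid, 110 x 56 x 46 mm (x, y, z) plus two lugs (24 x 24 mm, 6 mm high, at x = +-30 mm) on the lid; two recesses under it (29 x 29 mm, 9 mm deep, at x = +-30 mm) fit over the lugs of the dock or of another box. Origin: centre of the underside, z up; symmetric under a half turn. 0.22 kg, loose, may be absent. Grip it across its 56 mm width
- jar: squat jar, 60 mm wide, 70 mm high: bystander, leave alone; origin: centre of the underside
- bottle: amber solvent bottle, 72 mm wide, 170 mm high: bystander, leave alone; origin: centre of the underside
- mug: white mug, 76 mm wide, 90 mm high: bystander, leave alone; origin: centre of the underside
- wrench: steel spanner, 180 mm long, lying flat: bystander, leave alone; origin: its middle
- screwdriver: screwdriver with black handle, 200 mm long, lying: bystander, leave alone; origin: its middle

How it is judged:
By the outcome, as a careful person would: the job done as asked, in the order asked, and still so for the second after the job is handed in, with the robot touching nothing.
Of box1, box2, box3 only 2 to 3 are there at a start; the rules pass over those that are not, and their reading is None.
At some moment in a run one of box1, box2, box3 may be knocked a few centimetres aside while the robot is not near it.
Once in a run the grip may slacken for a moment while it holds something.
It also fails if it takes over 210 s, if anything falls off the work surface, if the arm or the gripper's body presses on something with over 40 N, if the wrist force passes 120 N, or if a joint passes its speed limit or range.

### The arm

A 6-joint arm with a two-finger parallel gripper is mounted at the origin on the work surface. World frame = base frame: x ahead of the robot, y to its left, z up, the work surface at z = 0. Lengths are in m, angles in rad, forces in N, time in s.
With the tool pointing down it reaches from about 0.4 to 0.825 m from the base axis. Payload 7 kg.
Tool frame: the origin (TCP) lies at the very end of the fingers, on their centre line; the grasp point (between the pads) lies arm.hold_point_z behind it (arm.hold_point_z is the distance from the TCP to the grasp point, in m); z points along the fingers, y is the line along which they close (so a half turn about z gives the same grasp; the last joint's range is limited). The gripper opens to 88 mm and grips with 3 to 60 N. Pads are 19 mm wide; open, the fingers measure 130 mm over their backs; the gripper's body (78 mm by 193 mm) begins 47 mm behind the grasp point.
Start: joints at [0.288, 0.359, 0.012, 0, -1.224, -0.288], TCP at [0.675, -0, 0.227] pointing down, gripper open.
Joint ranges: [-3.07, 3.07], [-1.43, 2.12], [-1.02, 1.25], [-3.03, 1.67], [-3.05, -0], [-3.03, 3.03]. Speed limits (rad/s): [2.39, 2.39, 3.01, 3.14, 3.14, 3.14].

### API

Orientations are given as [roll, pitch, yaw] about the fixed x, y, z axes, in that order (R = Rz(yaw) Ry(pitch) Rx(roll)).
In Python, from station import arm gives the robot as it stands.
- The arm moves only by the shell command python3 nudge.py 'ROWS' [FORCE]. ROWS is a JSON list of rows, 1 to 20 of them, each of 5 numbers: the finger opening in m, then dx, dy, dz in m, then a turn about the tool's z in rad; each row is the pose to reach, as a shift and turn from the pose commanded when the command began, along the tool's axes at that moment; what a row does not reach only later rows make up. A row lasts 1/12 s, in which the tool goes at most 0.0417 m and 0.125 rad, less where a joint would pass 70% of its speed; a pose out of reach is approached as far as the arm can. The fingers move at their own pace and stop on an object; FORCE is the grip in N (left out, the last holds). Time passes only in rows, so rows that do not move let the fingers close. It prints the time, the measured TCP pose, the force, the opening and the grip force at its end.
- arm.get_state(): the state, without advancing time (a new reading comes with each control period).
- arm.grab_frame(name): name is "scene" or "side" or "wrist"; returns the picture (480x640x3 uint8, red, green, blue); there is no depth.
- arm.camera_params(name): a dict with "fx", "fy", "cx", "cy" (pixels), "T" (4x4, takes a point from camera to world coordinates); the wrist camera has in their place "hand_eye" (4x4, takes a point from camera to tool coordinates, whose origin is the TCP and whose axes are the flange's). Camera axes: x right, y down, z forward; pixel columns grow to the right and rows downward; lengths in m; the calibration is good to about 2 mm. A picture is of the moment at which its call begins: read the wrist's pose just before it. camera_params takes no time and is no camera call.
- arm.job_done(): hands the job in; it is judged then, once.
The state is a dict: "t": time; "q": joint angles; "qd": joint speeds; "joint_efforts": joint torques, N m; "eef_pos": TCP position; "ee_rot": TCP orientation; "force": force on the tool from outside, world axes, zero at the start; "moment": the same for the moment, N m; "width": finger opening in m; "gripper_force": force on a finger pad.
Only numpy, scipy, OpenCV 4.12 (cv2) and the standard library are available. Lean on these libraries where they do the work, as an engineer would, in place of code of your own. Each camera call takes 0.05 s, during which the arm holds its last target. There are 200 camera calls.

## Working session

There is one attempt and no reset: what is moved stays moved. The work goes in short steps, Python scripts to look and compute and a shell command to move; the robot and the scene stay as the last step left them, time stands still between calls to the robot, and variables do not carry over. Pictures are saved under pics/ and viewed, at most 14 in all, crops included, and the job is handed in when it is done.

```bash
ls; mkdir -p pics
python3 - <<'E'
from station import arm
import cv2
print(arm.get_state(), arm.hold_point_z)
for n in ("scene","side","wrist"):
    im=arm.grab_frame(n); cv2.imwrite(f"pics/{n}0.png",im[...,::-1]); print(n,arm.camera_params(n))
E
```

```text
nudge.py
pics
station.py
{'t': 0.0, 'q': array([ 2.88111312e-01,  3.59390007e-01,  1.10822354e-02, -3.36373989e-04,
       -1.22408472e+00, -2.88120435e-01]), 'qd': array([-0.00016022, -0.00036449, -0.00225459, -0.00119631,  0.00012631,
        0.00073631]), 'joint_efforts': array([-8.00930356e-04, -5.82726967e+01,  2.93058443e+01,  6.99745238e+00,
        6.93249181e-03, -2.06530804e-04]), 'eef_pos': array([ 6.74528885e-01, -1.92730552e-05,  2.25633315e-01]), 'ee_rot': array([ 3.13997243e+00, -1.50412976e-04, -1.57091988e+00]), 'force': array([-0.28242916,  0.10825975,  0.60323864]), 'moment': array([-0.00501518, -0.00161042,  0.00977716]), 'gripper_force': 0.0, 'width': 0.08787932626621443} 0.0188
scene {'fx': 521.4292393926645, 'fy': 521.4292393926645, 'cx': 322.42994516449085, 'cy': 242.24548035697129, 'T': array([[ 0.1833307 ,  0.66636063, -0.72274018,  1.53990221],
       [ 0.98302934, -0.11935401,  0.13931237, -0.20160692],
       [ 0.00657034, -0.73601503, -0.67693331,  1.0254945 ],
       [ 0.        ,  0.        ,  0.        ,  1.        ]])}
side {'fx': 607.3174986297208, 'fy': 607.3174986297208, 'cx': 318.62989605091207, 'cy': 228.65923106568, 'T': array([[-0.99462616, -0.08087391,  0.06463903,  0.48601455],
       [-0.10131221,  0.63171717, -0.7685501 ,  1.11498065],
       [ 0.02132207, -0.77096876, -0.63651594,  1.09834234],
       [ 0.        ,  0.        ,  0.        ,  1.        ]])}
wrist {'fx': 396.4898499354373, 'fy': 396.4898499354373, 'cx': 315.90159807893815, 'cy': 237.4845971529268, 'hand_eye': array([[-3.84355134e-04, -9.55996241e-01, -2.93378662e-01,
         7.91656605e-02],
       [ 9.99999259e-01, -2.85455386e-05, -1.21708041e-03,
         5.36004089e-04],
       [ 1.15514964e-03, -2.93378912e-01,  9.55995544e-01,
        -1.57867959e-01],
       [ 0.00000000e+00,  0.00000000e+00,  0.00000000e+00,
         1.00000000e+00]])}
```

View pics/scene0.png

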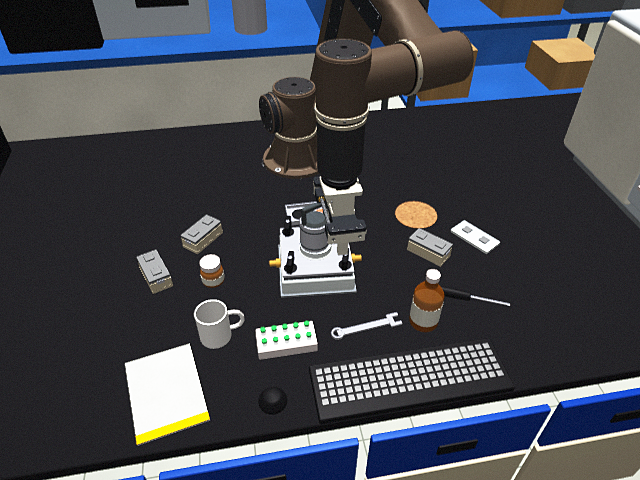

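View pics/side0.png

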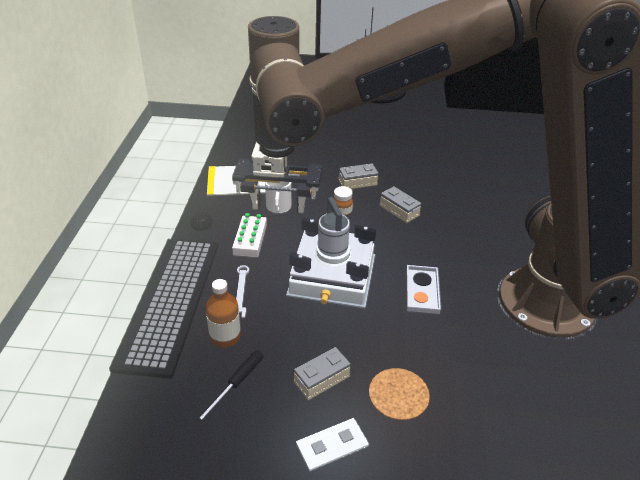

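The scene shows three boxes at (202,233), (154,271) and (430,246), with the dock at (475,236), the mat at (416,214) and the housing near (317,245). The side view matches: boxes at (358,176), (400,204) and (322,372), the dock at (333,443), and the mat at (399,393).

View pics/wrist0.png

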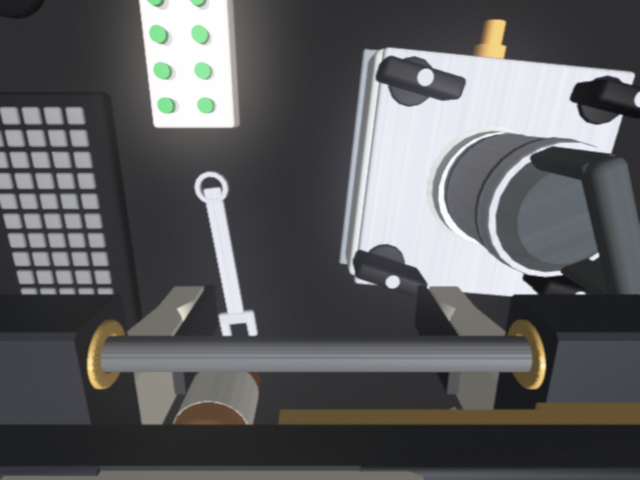

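```bash
cat > h.py <<'E'
import numpy as np, cv2
from scipy.spatial.transform import Rotation as Ro
from station import arm
def Rt(s): 
    T=np.eye(4); T[:3,:3]=Ro.from_euler('xyz',s['ee_rot']).as_matrix(); T[:3,3]=s['eef_pos']; return T
def cam(n):
    p=arm.camera_params(n)
    T=Rt(arm.get_state())@p['hand_eye'] if n=='wrist' else p['T']
    return p,T
def ray(c,px):
    p,T=c; px=np.atleast_2d(np.asarray(px,float))
    d=np.c_[(px[:,0]-p['cx'])/p['fx'],(px[:,1]-p['cy'])/p['fy'],np.ones(len(px))]@T[:3,:3].T
    return T[:3,3],d
def plane(c,px,z):
    o,d=ray(c,px); return o+d*((z-o[2])/d[:,2])[:,None]
def grab(n,name=None):
    c=cam(n); im=arm.grab_frame(n)[...,::-1].copy()
    if name: cv2.imwrite(f'pics/{name}.png',im)
    return c,im
def blobs(mask,amin,amax=1e9):
    cs,_=cv2.findContours(mask.astype(np.uint8),cv2.RETR_EXTERNAL,cv2.CHAIN_APPROX_NONE)
    return [k[:,0,:] for k in cs if amin<cv2.contourArea(k)<amax]
def rect(c,k,z):
    w=plane(c,k,z)[:,:2]; (x,y),(a,b),t=cv2.minAreaRect((w*1000).astype(np.float32))
    if a<b: a,b,t=b,a,t+90
    return np.array([x/1000,y/1000]),(a,b),(t+90)%180-90
def goto(xyz,ang=None):
    """tool-axes shift to bring TCP to xyz, and turn so that closing axis (y) lies at world angle ang (deg, mod 180)"""
    s=arm.get_state(); T=Rt(s); d=T[:3,:3].T@(np.array(xyz)-T[:3,3]); turn=0
    if ang is not None:
        cur=np.degrees(np.arctan2(T[1,1],T[0,1])); turn=-((ang-cur+90)%180-90)
    print('shift',d.round(4),'turn',np.radians(turn).round(4),'q6',s['q'][5].round(2)); return d
E
python3 - <<'E'
from h import *
for n in('side','scene'):
    p=arm.camera_params(n);c=(p,p['T']);im=cv2.imread(f'pics/{n}0.png');hsv=cv2.cvtColor(im,cv2.COLOR_BGR2HSV)
    H,S,V=cv2.split(hsv)
    print(n)
    for k in blobs((H>5)&(H<22)&(S>120)&(V>120),500): print('mat',k.mean(0),rect(c,k,.004))
    for k in blobs((S<40)&(V>150),500,20000): print('white',k.mean(0),rect(c,k,.01))
    for k in blobs((S<40)&(V>75)&(V<150),250,3000): print('grey',k.mean(0),rect(c,k,.046))
E
```

```text
side
mat [392.40740741 394.94907407] (array([0.37156619, 0.32022717]), (127.26276397705078, 124.00865173339844), 6.613659858703613)
white [331.31176471 443.59411765] (array([0.50258865, 0.45783521]), (130.0727081298828, 68.05386352539062), 30.912765502929688)
white [321.81415929 366.20353982] (array([0.54050116, 0.2736615 ]), (110.2022476196289, 55.68802261352539), 40.36277770996094)
white [422.84027778 287.21527778] (array([ 0.31080112, -0.0051672 ]), (153.0518341064453, 81.0185775756836), 89.83409881591797)
white [332.72727273 274.2513369 ] (array([ 0.54465601, -0.05972954]), (271.1111145019531, 206.1826934814453), 84.88479614257812)
white [249.56060606 232.86363636] (array([ 0.78447028, -0.15258823]), (160.38755798339844, 75.05835723876953), -89.95270528644323)
white [227.75423729 182.38135593] (array([ 0.89410339, -0.40442529]), (156.1615447998047, 98.73734283447266), -76.63210391998291)
white [372.01652893  16.44352617] (array([ 0.59152618, -1.90589832]), (946.818115234375, 455.78680419921875), 54.207984924316406)
grey [219.23376623 329.88311688] (array([0.780302  , 0.22726614])
[... 2054 characters left out ...]
, (66.51716613769531, 62.393714904785156), 79.76152038574219)
grey [423.80645161 314.08602151] (array([0.78906384, 0.19279456]), (76.19715118408203, 71.52950286865234), 56.3648681640625)
grey [318.20245399 286.18404908] (array([ 0.65457214, -0.03981652]), (186.4783172607422, 36.080406188964844), 84.131103515625)
grey [324.5        238.98239437] (array([0.47955371, 0.00885652]), (219.81619262695312, 117.58466339111328), 68.20597076416016)
grey [341.61111111 202.71428571] (array([0.33652481, 0.10171877]), (120.03093719482422, 109.97886657714844), 87.30673217773438)
grey [249.41463415  15.17886179] (array([-1.30614294, -0.05575179]), (500.0599365234375, 179.25819396972656), -3.2951126098632812)
```

The wrist view shows the housing at upper right. Its cover corners are near (385,48), (633,72) and (355,283), and the wing centres have pale dots at (425,77) and (392,282). The canister is at about (560,210).

Run:
```python
from h import *
c=cam('wrist')
print(plane(c,[[385,48],[633,72],[355,283]],.0766)); print(plane(c,[[425,77],[392,282]],.115))
print(c[1][:3,3])
for n in('side','scene'):
    p=arm.camera_params(n);c=(p,p['T'])
    a={'side':[[400,204],[358,176],[322,366]],'scene':[[202,233],[154,268],[430,242]]}[n]
    print(plane(c,a,.046))
goto([.52,-.03,.33],0)
```

```text
[[ 0.62541878 -0.12499974  0.0766    ]
 [ 0.4464722  -0.109185    0.0766    ]
 [ 0.6415019   0.05504086  0.0766    ]]
[[ 0.60545729 -0.10257348  0.115     ]
 [ 0.61845583  0.03747833  0.115     ]]
[ 0.67429128 -0.07917846  0.38374014]
[[ 0.37186252 -0.29623829  0.046     ]
 [ 0.49929848 -0.42180419  0.046     ]
 [ 0.5390123   0.30210897  0.046     ]]
[[ 0.3962796  -0.32763252  0.046     ]
 [ 0.5143541  -0.45368859  0.046     ]
 [ 0.5458992   0.29474108  0.046     ]]
shift [ 0.03    0.1548 -0.1039] turn -0.0001 q6 -0.29
```

```bash
python3 nudge.py '[[0.088,-0.02,0.04,-0.03,0],[0.088,-0.04,0.08,-0.06,0],[0.088,-0.05,0.11,-0.09,0],[0.088,-0.05,0.133,-0.11,0],[0.088,-0.05,0.133,-0.11,0],[0.088,-0.05,0.133,-0.11,0]]'
python3 - <<'E'
from h import *
grab('wrist','w1')
E
```

```text
t: 0.65
eef_pos: [0.5411, 0.0506, 0.3409]
ee_rot: [-3.135, 0.003, -1.569]
force: [0.8, -0.3, 0.3]
width: 0.0877
gripper_force: 0.0
```

View pics/w1.png

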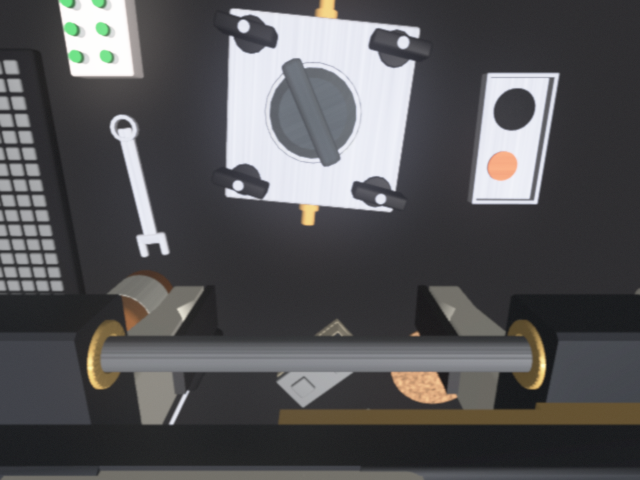

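The wrist view shows the housing whole. Wing dots are at (243,25), (404,42), (380,199) and (238,185), and the handle bar runs from (293,63) to (331,161).

Run:
```python
from h import *
p=arm.camera_params('wrist'); 
im=cv2.imread('pics/w1.png')
c=cam('wrist')
P=plane(c,[[243,25],[404,42],[380,199],[238,185]],.115)[:,:2]; print(P.round(4),P.mean(0),[np.linalg.norm(P[i]-P[i-1]).round(4) for i in range(4)])
e=plane(c,[[293,63],[331,161]],.2286); print('handle',e.mean(0),np.linalg.norm(e[0]-e[1]),np.degrees(np.arctan2(*(e[0]-e[1])[1::-1])))
print('disc',plane(c,[[313,113]],.1786))
# wings: direction, from black mask on white around each dot (hand ends)
W=plane(c,[[217,24],[275,37],[372,37],[429,51],[355,190],[404,201],[214,178],[267,188]],.115)
for i in range(4): d=W[2*i+1]-W[2*i]; print(np.degrees(np.arctan2(d[1],d[0])),np.linalg.norm(d[:2]))
m=e.mean(0); ang=np.degrees(np.arctan2(*(e[0]-e[1])[1::-1]))
goto([m[0],m[1],.27],ang+90)
goto([m[0],m[1],.2216-.0188],ang+90)
```

```text
[[ 0.6056 -0.1032]
 [ 0.4657 -0.0899]
 [ 0.4798  0.0493]
 [ 0.6178  0.0358]] [ 0.54222381 -0.02699254] [np.float64(0.1396), np.float64(0.1405), np.float64(0.14), np.float64(0.1387)]
handle [ 0.54401741 -0.0297796   0.2286    ] 0.06494859859425993 -67.95866656182011
disc [[ 0.544393   -0.03043408  0.1786    ]]
168.47190595184958 0.05085953660716391
167.5748280447366 0.05168419188385819
167.4098150418485 0.04939508308673596
169.26765138605754 0.05164078074161211
shift [ 0.0804 -0.002   0.0684] turn -0.3834 q6 -0.45
shift [ 0.0805 -0.0018  0.1356] turn -0.3834 q6 -0.45
```

```bash
python3 nudge.py '[[0.088,0.02,0,0.01,-0.12],[0.088,0.05,-0.001,0.02,-0.24],[0.088,0.08,-0.002,0.04,-0.36],[0.088,0.0805,-0.002,0.07,-0.3834],[0.088,0.0805,-0.002,0.1,-0.3834],[0.088,0.0805,-0.002,0.125,-0.3834],[0.088,0.0805,-0.002,0.1356,-0.3834],[0.088,0.0805,-0.002,0.1356,-0.3834],[0.088,0.0805,-0.002,0.1356,-0.3834]]'; python3 nudge.py '[[0,0,0,0,0],[0,0,0,0,0],[0,0,0,0,0],[0,0,0,0,0],[0,0,0,0,0],[0,0,0,0,0]]' 55; python3 nudge.py '[[0,0,0,-0.01,0],[0,0,0,-0.03,0],[0,0,0,-0.06,0],[0,0,0,-0.06,0],[0,0,0,-0.06,0]]'
python3 -c "
from h import *
goto([.372,.318,.23])"
```

```text
t: 1.45
eef_pos: [0.5443, -0.0308, 0.2005]
ee_rot: [3.14, -0.0, -1.187]
force: [0.4, 0.4, 0.3]
width: 0.0877
gripper_force: 0.0
t: 1.95
eef_pos: [0.5441, -0.0304, 0.2014]
ee_rot: [-3.141, -0.0, -1.187]
force: [0.2, 0.0, 0.1]
width: 0.053
gripper_force: 0.0
t: 2.37
eef_pos: [0.5451, -0.0303, 0.2636]
ee_rot: [-3.137, -0.001, -1.187]
force: [-1.3, 0.5, -0.9]
width: 0.02
gripper_force: 0.0
shift [-0.3878  0.0303  0.0332] turn 0.0 q6 0.08
```

```bash
python3 nudge.py '[[0.045,0,0,0,0],[0.045,0,0,0,0],[0.045,0,0,0,0],[0.045,0,0,0,0],[0.045,0,0,0.02,0],[0.045,0,0,0.04,0],[0.045,0,0,0.06,0],[0.045,0,0,0.06,0],[0.045,0,0,0.06,0]]'; python3 nudge.py '[[0,0,0,0,0],[0,0,0,0,0],[0,0,0,0,0],[0,0,0,0,0],[0,0,0,0,0],[0,0,0,0,0],[0,0,0,0,0],[0,0,0,0,0],[0,0,0,0,0]]' 55
python3 -c "
from h import *
goto([.372,.318,.23])"
```

```text
t: 3.12
eef_pos: [0.5434, -0.0308, 0.2002]
ee_rot: [3.139, -0.0, -1.187]
force: [0.2, -0.6, 1.9]
width: 0.045
gripper_force: 0.0
t: 3.87
eef_pos: [0.5445, -0.0305, 0.2014]
ee_rot: [-3.14, -0.0, -1.187]
force: [1.2, 0.1, 2.4]
width: 0.0132
gripper_force: 54.9
shift [-0.3877  0.0295 -0.0288] turn 0.0 q6 0.08
```

```bash
python3 nudge.py '[[0,0,0,-0.01,0],[0,0,0,-0.025,0],[0,0,0,-0.04,0],[0,0,0,-0.06,0],[0,0,0,-0.06,0],[0,0,0,-0.06,0]]'; python3 nudge.py '[[0,-0.03,0.002,0,0],[0,-0.07,0.005,0,0],[0,-0.11,0.008,0,0],[0,-0.15,0.011,0,0],[0,-0.19,0.014,0,0],[0,-0.23,0.017,0,0],[0,-0.27,0.02,0,0],[0,-0.31,0.023,0,0],[0,-0.34,0.026,0,0],[0,-0.365,0.028,0,0],[0,-0.38,0.029,0,0],[0,-0.388,0.0295,0,0],[0,-0.388,0.0295,0,0],[0,-0.388,0.0295,0,0],[0,-0.388,0.0295,0,0]]'
python3 -c "
from h import *
goto([.372,.318,.1098])
grab('side','s2');grab('wrist','w2')"
```

```text
t: 4.37
eef_pos: [0.5437, -0.0303, 0.261]
ee_rot: [-3.141, 0.001, -1.188]
force: [-0.5, 0.6, -5.8]
width: 0.0133
gripper_force: 54.9
t: 5.62
eef_pos: [0.3715, 0.3172, 0.2603]
ee_rot: [3.14, -0.001, -1.188]
force: [-0.7, 0.4, -5.6]
width: 0.0133
gripper_force: 55.0
shift [-0.0007 -0.001   0.1505] turn 0.0 q6 -0.73
```

View pics/s2.png

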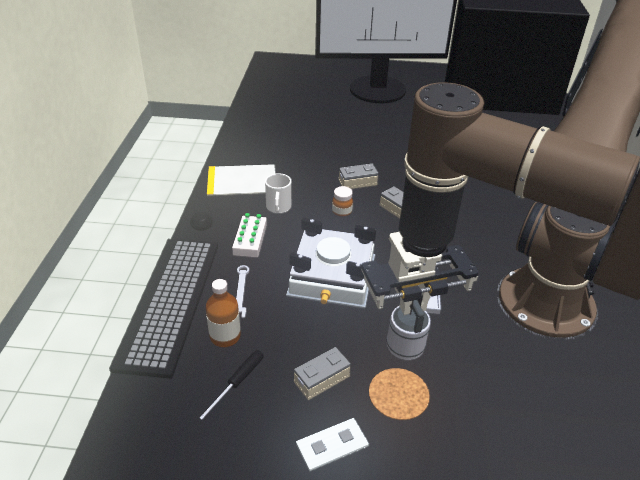

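The canister hangs upright in the gripper at (408,325) and the mat is clear at (399,393). Next I lower it.

```bash
python3 nudge.py '[[0,0,-0.001,0.03,0],[0,0,-0.001,0.06,0],[0,0,-0.001,0.09,0],[0,0,-0.001,0.115,0],[0,0,-0.001,0.13,0],[0,0,-0.001,0.14,0],[0,0,-0.001,0.145,0],[0,0,-0.001,0.145,0],[0,0,-0.001,0.145,0]]';  python3 nudge.py '[[0,0,0,0.002,0],[0,0,0,0.004,0],[0,0,0,0.005,0],[0,0,0,0.005,0],[0,0,0,0.005,0]]'
```

```text
t: 6.47
eef_pos: [0.373, 0.319, 0.1168]
ee_rot: [-3.141, 0.0, -1.187]
force: [-0.0, -0.3, -4.0]
width: 0.0135
gripper_force: 55.0
t: 6.88
eef_pos: [0.3724, 0.3187, 0.1111]
ee_rot: [-3.141, 0.0, -1.187]
force: [-0.2, -0.4, -5.1]
width: 0.0132
gripper_force: 55.0
```

```bash
python3 nudge.py '[[0,0,0,0.001,0],[0,0,0,0.0015,0],[0,0,0,0.0015,0]]';  python3 nudge.py '[[0,0,0,0.001,0],[0,0,0,0.0015,0],[0,0,0,0.0015,0]]'
```

```text
t: 7.13
eef_pos: [0.3733, 0.319, 0.1107]
ee_rot: [-3.14, 0.0, -1.187]
force: [1.7, -2.9, 5.1]
width: 0.0139
gripper_force: 5.5
t: 7.38
eef_pos: [0.3738, 0.3192, 0.1104]
ee_rot: [-3.138, -0.0, -1.186]
force: [-1.4, -6.6, 16.5]
width: 0.0137
gripper_force: 55.0
```

```bash
python3 nudge.py '[[0.05,0,0,-0.0015,0],[0.05,0,0,-0.0015,0],[0.05,0,0,-0.0015,0],[0.05,0,0,-0.0015,0],[0.05,0,0,-0.0015,0],[0.05,0,0,-0.0015,0],[0.05,0,0,-0.0015,0],[0.088,0,0,-0.02,0],[0.088,0,0,-0.05,0],[0.088,0,0,-0.09,0],[0.088,0,0,-0.13,0],[0.088,0,0,-0.17,0],[0.088,0,0,-0.19,0],[0.088,0,0,-0.19,0]]'
python3 -c "
from h import *
goto([.50,.48,.30],90)
goto([.50,.48,.30],0)"
```

```text
t: 8.55
eef_pos: [0.374, 0.3204, 0.3036]
ee_rot: [-3.134, 0.004, -1.187]
force: [0.1, -0.0, -0.5]
width: 0.0865
gripper_force: 0.0
shift [-0.1008 -0.1766  0.0054] turn -1.1869 q6 -0.73
shift [-0.1008 -0.1766  0.0054] turn 0.3839 q6 -0.73
```

```bash
python3 nudge.py '[[0.088,-0.005,-0.03,-0.01,0],[0.088,-0.01,-0.07,-0.02,0],[0.088,-0.015,-0.11,-0.03,0],[0.088,-0.02,-0.145,-0.03,0],[0.088,-0.02,-0.165,-0.03,0],[0.088,-0.02,-0.165,-0.03,0],[0.088,-0.02,-0.165,-0.03,0],[0.088,-0.02,-0.165,-0.03,0]]'
cat > find.py <<'E'
from h import *
import sys
def find(name=None):
    c,im=grab('wrist',name); H,S,V=cv2.split(cv2.cvtColor(im,cv2.COLOR_BGR2HSV)); out=[]
    for k in blobs((S<60)&(V>85),300,40000):
        if k[:,1].max()>=478: continue
        for z,L,W in((.01,130,66),(.046,110,56)):
            r=rect(c,k,z)
            print(k.mean(0).round(),z,r[0].round(4),np.round(r[1],1),round(r[2],1)) if abs(r[1][0]-L)<16 and abs(r[1][1]-W)<14 else 0
if __name__=='__main__': find(sys.argv[1])
E
python3 find.py w3
```

```text
t: 9.22
eef_pos: [0.5177, 0.3986, 0.3271]
ee_rot: [3.14, -0.001, -1.188]
force: [-0.3, 0.1, 0.5]
width: 0.0875
gripper_force: 0.0
[465. 313.] 0.046 [0.2919 0.4753] [118.4  44. ] -21.1
[167. 313.] 0.046 [0.6269 0.6104] [119.5  44.5] 64.5
```

View pics/w3.png

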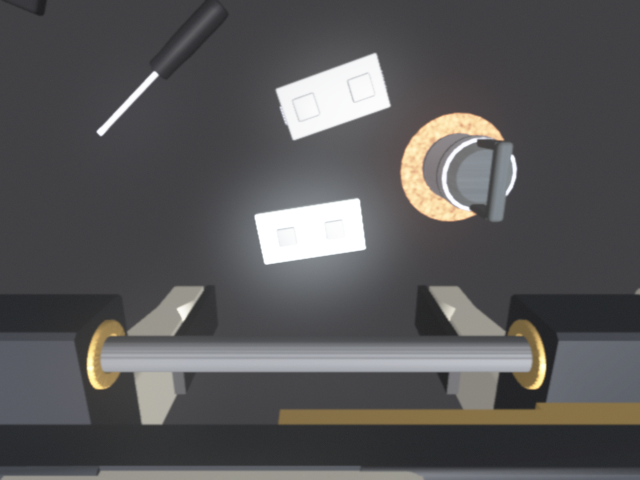

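The wrist view shows the box at (333,97), the dock at (310,232) and the canister standing on the mat. The bright glow calls for a higher threshold.

```bash
sed -i 's/V>85/V>TH/; s/^import sys/import sys\nTH=int(sys.argv[2]) if len(sys.argv)>2 else 150/' find.py; python3 find.py w3b 150
python3 - <<'E'
from h import *
c=cam('wrist')
# dock corners / box lid corners by hand, plus lugs
d=plane(c,[[256,215],[360,200],[366,248],[266,263]],.01); print(d.mean(0),np.linalg.norm(np.diff(d,axis=0),axis=1))
b=plane(c,[[277,90],[375,54],[389,103],[295,138]],.046); print(b.mean(0),np.linalg.norm(np.diff(b,axis=0),axis=1))
for q in (d,b): v=q[1]-q[0]+q[2]-q[3]; print(np.degrees(np.arctan2(v[1],v[0])))
E
```

```text
[311. 231.] 0.01 [0.502  0.4555] [132.5  69.2] 31.0
[311. 231.] 0.046 [0.5054 0.4456] [122.4  64. ] 31.0
[333.  96.] 0.01 [0.5373 0.2999] [121.   60.2] 40.5
[333.  96.] 0.046 [0.538  0.3018] [111.8  55.7] 40.5
[0.49999403 0.45611154 0.01      ] [0.12918183 0.06251974 0.12900153]
[0.5370875  0.30085103 0.046     ] [0.10633882 0.05009329 0.10563692]
-149.30154480172183
-138.71875379337618
```

Run:
```python
from h import *
goto([.538,.3015,.10],130.5);goto([.538,.3015,.012],130.5)
```

```text
shift [0.0979 0.0172 0.2283] turn 1.2477 q6 -0.57
shift [0.0979 0.0173 0.3163] turn 1.2477 q6 -0.57
```

```bash
python3 nudge.py '[[0.088,0.02,0.003,0,0.12],[0.088,0.05,0.006,0,0.24],[0.088,0.08,0.01,0.02,0.36],[0.088,0.098,0.017,0.05,0.48],[0.088,0.098,0.017,0.08,0.6],[0.088,0.098,0.017,0.11,0.72],[0.088,0.098,0.017,0.14,0.84],[0.088,0.098,0.017,0.17,0.96],[0.088,0.098,0.017,0.19,1.08],[0.088,0.098,0.017,0.2,1.2],[0.088,0.098,0.017,0.22,1.2477],[0.088,0.098,0.017,0.22,1.2477],[0.088,0.098,0.017,0.22,1.2477]]'
python3 - <<'E'
from h import *
goto([.538,.3015,.012],130.5)
c,im=grab('wrist','w4')
E
```

```text
t: 10.4
eef_pos: [0.5381, 0.3013, 0.1082]
ee_rot: [-3.141, -0.001, -2.432]
force: [-0.1, 0.1, 1.0]
width: 0.0875
gripper_force: 0.0
shift [-0.0002  0.0002  0.0962] turn 0.0022 q6 -1.69
```

View pics/w4.png

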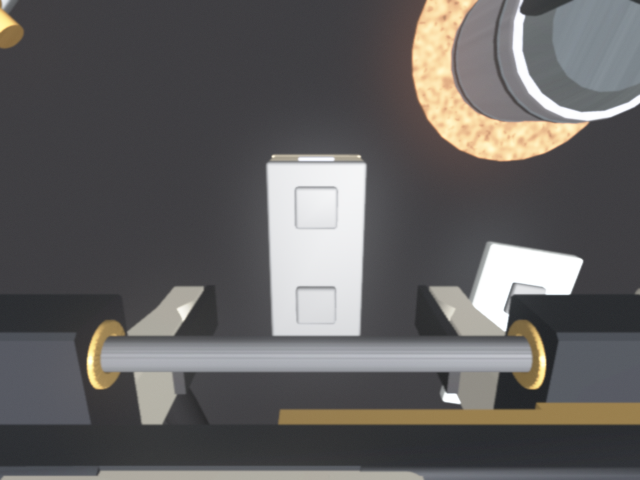

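The box lies squarely between the fingers, its lugs at (316,207) and (316,305).

```bash
python3 - <<'E'
from h import *
c=cam('wrist'); l=plane(c,[[316,207],[316,305]],.052); print(l.mean(0),l[0]-l[1])
E
python3 nudge.py '[[0.088,0,0,0.03,0],[0.088,0,0,0.06,0],[0.088,0,0,0.085,0],[0.088,0,0,0.0962,0],[0,0,0,0.0962,0],[0,0,0,0.0962,0],[0,0,0,0.0962,0],[0,0,0,0.0962,0],[0,0,0,0.0962,0],[0,0,0,0.0962,0],[0,0,0,0.0962,0],[0,0,0,0.0962,0],[0,0,0,0.0962,0]]' 40
```

```text
[0.53757459 0.30152984 0.052     ] [-0.04554101 -0.03907297  0.        ]
t: 11.53
eef_pos: [0.5394, 0.3023, 0.0131]
ee_rot: [-3.142, 0.002, -2.435]
force: [-2.2, -0.1, 6.0]
width: 0.0556
gripper_force: 40.0
```

```bash
python3 nudge.py '[[0,0,0,-0.01,0],[0,0,0,-0.03,0],[0,0,0,-0.06,0],[0,0,0,-0.08,0],[0,0,0,-0.08,0],[0,0,0,-0.08,0]]' 50;python3 - <<'E'
from h import *
goto([.502,.455,.022],121)
E
```

```text
t: 12.03
eef_pos: [0.5391, 0.3021, 0.0933]
ee_rot: [3.141, 0.003, -2.435]
force: [-1.1, -0.3, -4.7]
width: 0.0559
gripper_force: 50.0
shift [-0.0708  0.1404  0.0715] turn 0.1652 q6 -1.69
```

```bash
python3 nudge.py '[[0,-0.015,0.03,0,0.05],[0,-0.03,0.06,0,0.1],[0,-0.05,0.1,0,0.165],[0,-0.066,0.13,0,0.165],[0,-0.071,0.14,0,0.165],[0,-0.071,0.14,0,0.165],[0,-0.071,0.14,0,0.165]]';python3 - <<'E'
from h import *
goto([.502,.455,.022],121)
c,im=grab('wrist','w5')
E
```

```text
t: 12.62
eef_pos: [0.5007, 0.454, 0.0897]
ee_rot: [-3.14, -0.003, -2.599]
force: [0.4, 0.1, -2.5]
width: 0.056
gripper_force: 50.0
shift [-0.0019  0.0002  0.0677] turn 0.0017 q6 -2.05
```

View pics/w5.png

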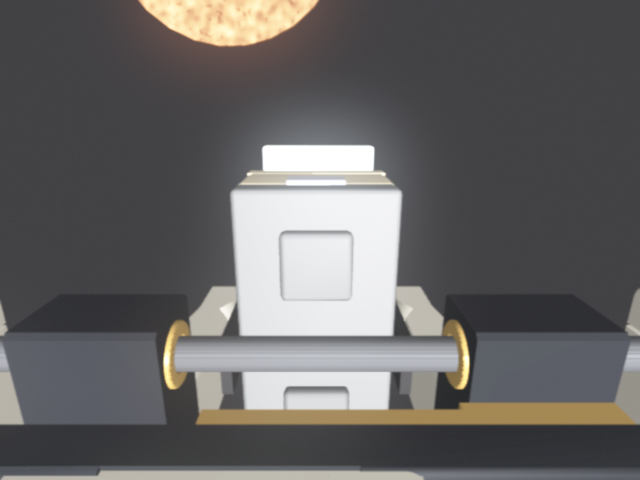

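The dock's far end shows at columns 263–374, row 146, just beyond the box.

Run:
```python
from h import *
c=cam('wrist'); T=Rt(arm.get_state()); l=plane(c,[[263,147],[374,147]],.01)
print(((l-T[:3,3])@T[:3,:3])) # in tool axes
b=plane(c,[[281,266],[352,266],[316,236],[316,300]],T[2,3]-.012+.052); print(((b-T[:3,3])@T[:3,:3]))
```

```text
[[ 0.0620975  -0.03057061  0.0802522 ]
 [ 0.06208094  0.03459135  0.08017896]]
[[ 0.03399951 -0.0105521  -0.03988209]
 [ 0.03400647  0.01205376 -0.03990745]
 [ 0.04397659  0.0005967  -0.03986342]
 [ 0.02211569  0.00058985 -0.03993175]]
```

```bash
python3 nudge.py '[[0,-0.0045,0.001,0.02,0.002],[0,-0.0045,0.001,0.04,0.002],[0,-0.0045,0.001,0.052,0.002],[0,-0.0045,0.001,0.052,0.002],[0,-0.0045,0.001,0.058,0.002],[0,-0.0045,0.001,0.062,0.002],[0,-0.0045,0.001,0.064,0.002],[0,-0.0045,0.001,0.064,0.002]]'
```

```text
t: 13.33
eef_pos: [0.5054, 0.4574, 0.0279]
ee_rot: [3.141, 0.0, -2.602]
force: [-0.3, -0.1, -3.1]
width: 0.0556
gripper_force: 50.0
```

```bash
python3 nudge.py '[[0,0,0,0.002,0],[0,0,0,0.004,0],[0,0,0,0.005,0],[0,0,0,0.005,0]]'
```

```text
t: 13.67
eef_pos: [0.5053, 0.4576, 0.0232]
ee_rot: [3.141, 0.0, -2.602]
force: [-1.0, -0.4, 0.2]
width: 0.0556
gripper_force: 50.0
```

```bash
python3 nudge.py '[[0,0,0,0.001,0],[0.088,0,0,0.001,0],[0.088,0,0,0.001,0],[0.088,0,0,0.001,0],[0.088,0,0,0.001,0],[0.088,0,0,0.001,0],[0.088,0,0,0,0],[0.088,0,0,-0.03,0],[0.088,0,0,-0.07,0],[0.088,0,0,-0.11,0],[0.088,0,0,-0.15,0],[0.088,0,0,-0.19,0],[0.088,0,0,-0.23,0],[0.088,0,0,-0.23,0],[0.088,0,0,-0.23,0]]'
python3 - <<'E'
from h import *
c,im=grab('wrist','w6'); H,S,V=cv2.split(cv2.cvtColor(im,cv2.COLOR_BGR2HSV))
for t in (150,180,210,235):
  for k in blobs((V>t)&(S<60),300,40000):
    if k[:,1].max()<300: print(t,k.mean(0),rect(c,k,.056),rect(c,k,.01))
goto([.45,-.30,.30],90)
E
```

```text
t: 14.92
eef_pos: [0.5062, 0.4585, 0.2564]
ee_rot: [3.139, 0.006, -2.602]
force: [0.4, -0.5, -1.2]
width: 0.0875
gripper_force: 0.0
150 [  7.52439024 281.35365854] (array([0.72390674, 0.24140811]), (32.59438705444336, 19.193254470825195), 17.47039222717285) (array([0.76082245, 0.21880931]), (36.78443145751953, 21.660602569580078), 17.470434188842773)
150 [315.23697917 187.77083333] (array([0.49653195, 0.45318344]), (122.77301788330078, 60.215248107910156), 30.927553176879883) (array([0.50421783, 0.45780905]), (138.55592346191406, 67.95613861083984), 30.92754364013672)
150 [224.98880597  36.06343284] (array([0.42396103, 0.32110229]), (47.425148010253906, 19.2733211517334), -89.30884665250778) (array([0.42231757, 0.30874838]), (53.521846771240234, 21.75094985961914), -89.30884820222855)
150 [266.02857143  21.21052632] (array([0.40832138, 0.34206989]), (94.95039367675781, 45.41347122192383), -59.08294868469238) (array([0.40466745, 0.33241147]), (107.15660858154297, 51.25154495239258), -59.08294868469238)
180 [  7.18987342 281.3164557 ] (array([0.72445288, 0.24106902]), (31.7562198638916
[... 2361 characters left out ...]
  36.06343284] (array([0.42396103, 0.32110229]), (47.425148010253906, 19.2733211517334), -89.30884665250778) (array([0.42231757, 0.30874838]), (53.521846771240234, 21.75094985961914), -89.30884820222855)
235 [289.78405316  30.50498339] (array([0.39209802, 0.36725607]), (54.21091079711914, 24.236148834228516), 5.893354415893555) (array([0.38635855, 0.36083545]), (61.179935455322266, 27.351764678955078), 5.893316745758057)
235 [241.74814815   7.42222222] (array([0.39753064, 0.32554929]), (53.30644989013672, 9.922107696533203), -59.08292579650879) (array([0.39248956, 0.31376706]), (60.159175872802734, 11.197623252868652), -59.082923889160156)
shift [ 0.4365 -0.6216 -0.0478] turn 0.5394 q6 -2.05
```

View pics/w6.png

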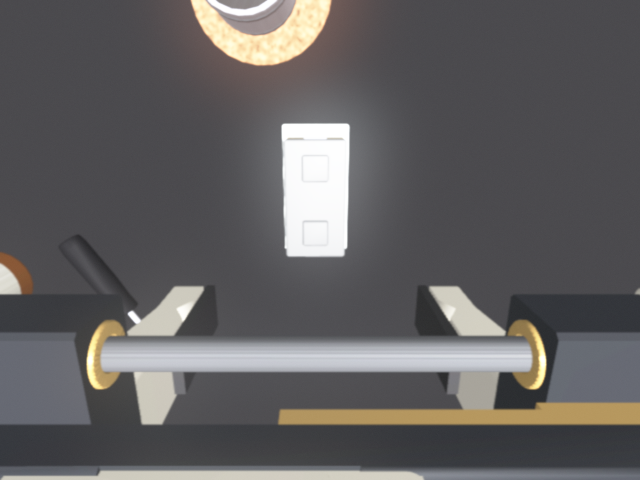

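The box sits on the dock, aligned (lugs at (315,168) and (315,233)), with the dock's edge showing evenly around it. Next I cross to the other two boxes.

```bash
python3 nudge.py '[[0.088,0.02,-0.03,-0.04,0],[0.088,0.04,-0.06,-0.06,0],[0.088,0.06,-0.09,-0.06,0],[0.088,0.08,-0.12,-0.06,0],[0.088,0.1,-0.15,-0.06,0],[0.088,0.12,-0.18,-0.06,0],[0.088,0.145,-0.21,-0.06,0],[0.088,0.167,-0.24,-0.06,0],[0.088,0.19,-0.27,-0.06,0],[0.088,0.21,-0.3,-0.06,0],[0.088,0.23,-0.33,-0.06,0],[0.088,0.25,-0.36,-0.06,0],[0.088,0.27,-0.39,-0.06,0],[0.088,0.29,-0.42,-0.06,0],[0.088,0.31,-0.45,-0.06,0],[0.088,0.335,-0.48,-0.06,0],[0.088,0.36,-0.515,-0.06,0],[0.088,0.38,-0.545,-0.06,0],[0.088,0.4,-0.575,-0.06,0],[0.088,0.42,-0.605,-0.06,0]]';python3 nudge.py '[[0.088,0.02,-0.03,0,0],[0.088,0.035,-0.05,0,0],[0.088,0.0436,-0.06,0,0],[0.088,0.0436,-0.06,0,0],[0.088,0.0436,-0.06,0,0]]';python3 find.py w7 90
```

```text
t: 16.63
eef_pos: [0.4546, -0.2791, 0.3112]
ee_rot: [3.14, -0.002, -2.602]
force: [1.2, -0.0, 0.3]
width: 0.0878
gripper_force: 0.0
t: 17.05
eef_pos: [0.4485, -0.3513, 0.3112]
ee_rot: [3.139, -0.001, -2.604]
force: [0.2, -0.2, 1.3]
width: 0.0873
gripper_force: 0.0
[167. 313.] 0.046 [ 0.6632 -0.4248] [114.9  42.4] -16.2
[210. 178.] 0.01 [ 0.5049 -0.4589] [124.2  70.6] 21.0
[210. 178.] 0.046 [ 0.4951 -0.4536] [114.5  65. ] 21.0
[373. 137.] 0.01 [ 0.3678 -0.3253] [123.7  64.3] -43.1
[373. 137.] 0.046 [ 0.3688 -0.3305] [114.   59.2] -43.1
```

View pics/w7.png

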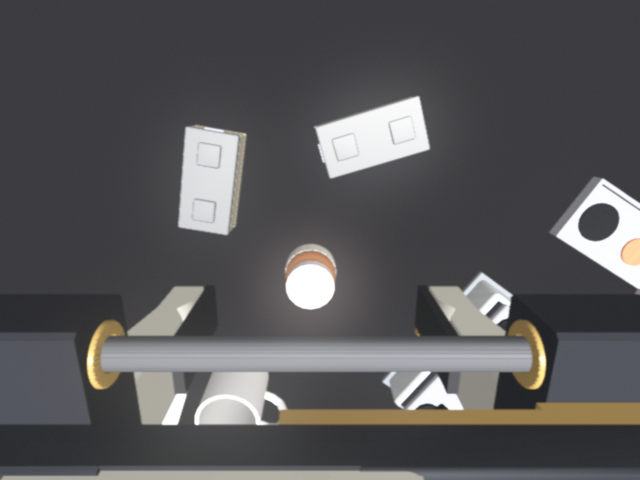

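The wrist view shows box B with lugs at (208,155) and (204,211), box A with lugs at (346,148) and (403,130), and the jar at (310,280) between them.

Run:
```python
from h import *
c=cam('wrist'); l=plane(c,[[208,155],[204,211],[346,148],[403,130]],.052)
for i in (0,2):
    m=l[i:i+2].mean(0); v=l[i]-l[i+1]; a=np.degrees(np.arctan2(v[1],v[0])); print(m,a,np.linalg.norm(v)); goto([m[0],m[1],.1],a+90)
```

```text
[ 0.4985242  -0.45552321  0.052     ] -157.81001220465987 0.060125486249518974
shift [ 0.011  -0.1158  0.2115] turn 0.1517 q6 -0.71
[ 0.36892579 -0.32784393  0.052     ] -41.86457718995009 0.06031987147055944
shift [0.0567 0.0603 0.2119] turn 1.2697 q6 -0.71
```

```bash
python3 nudge.py '[[0.088,0.02,0.02,0.02,0.12],[0.088,0.04,0.04,0.05,0.24],[0.088,0.0567,0.0603,0.08,0.36],[0.088,0.0567,0.0603,0.11,0.48],[0.088,0.0567,0.0603,0.14,0.6],[0.088,0.0567,0.0603,0.17,0.72],[0.088,0.0567,0.0603,0.19,0.84],[0.088,0.0567,0.0603,0.2,0.96],[0.088,0.0567,0.0603,0.2,1.08],[0.088,0.0567,0.0603,0.2,1.2],[0.088,0.0567,0.0603,0.2,1.275],[0.088,0.0567,0.0603,0.2,1.275],[0.088,0.0567,0.0603,0.2,1.275]]'
cat > edge.py <<'E'
from h import *
import sys
c,im=grab('wrist',sys.argv[1]); z=float(sys.argv[2]); V=im[...,2].astype(int)
k=max(blobs(V>float(sys.argv[3]),500),key=lambda k:len(k)*(abs(k[:,0].mean()-316)<60)); k=k[k[:,1]<330]
T=Rt(arm.get_state()); p=(plane(c,k,z)-T[:3,3])@T[:3,:3]
print('lid in tool: x max',p[:,0].max().round(4),'y',np.percentile(p[:,1],[3,97]).round(4), 'angle of side', [np.degrees(np.polyfit(p[s][:,0],p[s][:,1],1)[0]).round(1) for s in (p[:,1]>np.percentile(p[:,1],85),p[:,1]<np.percentile(p[:,1],15))],'box ctr x',(p[:,0].max()-.055).round(4))
E
python3 edge.py w8 .046 90;python3 -c "
from h import *
goto([.369,-.3285,.012],47.5)"
```

```text
t: 18.18
eef_pos: [0.3699, -0.3277, 0.113]
ee_rot: [3.141, 0.0, 2.41]
force: [0.5, -0.0, 0.5]
width: 0.0878
gripper_force: 0.0
lid in tool: x max 0.0669 y [-0.124   0.1243] angle of side [np.float64(-75.7), np.float64(74.4)] box ctr x 0.0119
shift [ 0.0003 -0.001   0.101 ] turn 0.0105 q6 -1.98
```

View pics/w8.png

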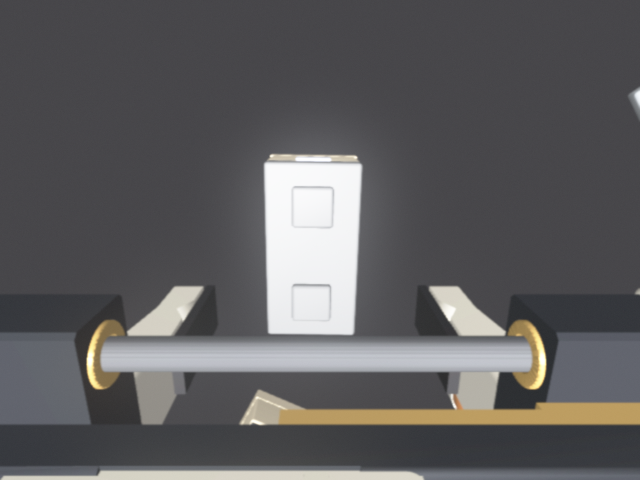

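Box A is centred under the gripper with lugs at (313,207) and (311,302). I descend and grip.

```bash
python3 - <<'E'
from h import *
T=Rt(arm.get_state());c=cam('wrist'); l=plane(c,[[313,207],[311,302]],.052); print(((l-T[:3,3])@T[:3,:3]))
E
python3 nudge.py '[[0.088,0.001,-0.0017,0.03,0.015],[0.088,0.001,-0.0017,0.06,0.015],[0.088,0.001,-0.0017,0.09,0.015],[0.088,0.001,-0.0017,0.1,0.015],[0,0.001,-0.0017,0.1,0.015],[0,0.001,-0.0017,0.1,0.015],[0,0.001,-0.0017,0.1,0.015],[0,0.001,-0.0017,0.1,0.015],[0,0.001,-0.0017,0.1,0.015],[0,0.001,-0.0017,0.1,0.015],[0,0.001,-0.0017,0.1,0.015],[0,0.001,-0.0017,0.1,0.015],[0,0.001,-0.0017,0.1,0.015]]' 50; python3 nudge.py '[[0,0,0,-0.01,0],[0,0,0,-0.03,0],[0,0,0,-0.06,0],[0,0,0,-0.1,0],[0,0,0,-0.14,0],[0,0,0,-0.18,0],[0,0,0,-0.18,0]]' 50;python3 - <<'E'
from h import *
goto([.502,.45,.2],121)
E
```

```text
[[ 0.03090205 -0.00152763  0.06099129]
 [-0.02815362 -0.00289389  0.06101696]]
t: 19.32
eef_pos: [0.3684, -0.3295, 0.0138]
ee_rot: [3.141, 0.002, 2.392]
force: [-0.6, 2.7, 7.1]
width: 0.0555
gripper_force: 50.0
t: 19.9
eef_pos: [0.371, -0.3314, 0.2011]
ee_rot: [3.139, 0.012, 2.392]
force: [2.0, -0.3, -2.3]
width: 0.0557
gripper_force: 50.0
shift [ 0.4362  0.6614 -0.0025] turn -1.2901 q6 -1.99
```

```bash
python3 nudge.py '[[0,0.01,0.016,0,-0.06],[0,0.03,0.048,0,-0.12],[0,0.052,0.08,0,-0.19],[0,0.074,0.112,0,-0.26],[0,0.096,0.145,0,-0.33],[0,0.118,0.178,0,-0.4],[0,0.14,0.211,0,-0.47],[0,0.162,0.244,0,-0.54],[0,0.184,0.277,0,-0.61],[0,0.206,0.31,0,-0.68],[0,0.228,0.343,0,-0.75],[0,0.25,0.376,0,-0.82],[0,0.272,0.409,0,-0.89],[0,0.294,0.442,0,-0.96],[0,0.316,0.475,0,-1.03],[0,0.338,0.508,0,-1.1],[0,0.36,0.541,0,-1.17],[0,0.382,0.574,0,-1.23],[0,0.4,0.61,0,-1.29],[0,0.42,0.64,0,-1.29]]'; python3 nudge.py '[[0,0.0162,0.0214,0.0,0],[0,0.0162,0.0214,0.05,0],[0,0.0162,0.0214,0.05,0],[0,0.0162,0.0214,0.05,0],[0,0.0162,0.0214,0.05,0]]';python3 - <<'E'
from h import *
grab('wrist','w9')
goto([.5045,.4567,.0695],121)
E
```

```text
t: 21.57
eef_pos: [0.4971, 0.4273, 0.192]
ee_rot: [-3.142, -0.001, -2.598]
force: [0.7, 0.4, -1.8]
width: 0.0558
gripper_force: 50.0
t: 21.98
eef_pos: [0.4723, 0.4346, 0.1428]
ee_rot: [-3.14, -0.001, -2.602]
force: [0.5, 1.7, -1.5]
width: 0.0558
gripper_force: 50.0
shift [-0.038   0.0023  0.0746] turn -0.0017 q6 -2.08
```

View pics/w9.png

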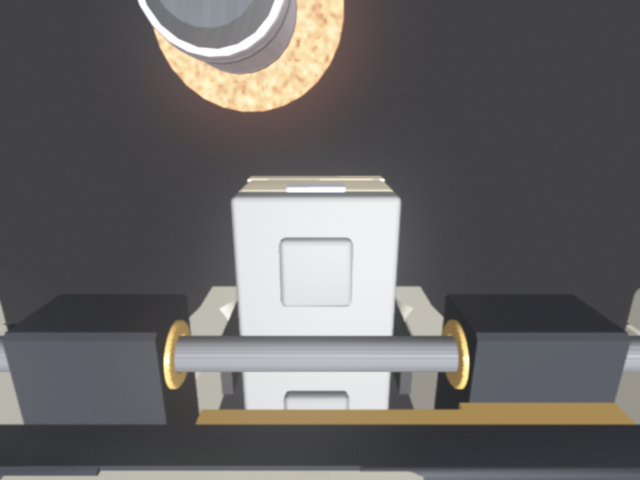

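Box A is held squarely, its front lug at (316,272). That is 6 rows nearer than with the first box.

Run:
```python
from h import *
p=arm.camera_params('wrist')
T=Rt({'eef_pos':[.5062,.4585,.2564],'ee_rot':[3.139,.006,-2.602]})
l=plane((p,T@p['hand_eye']),[[315.3,168],[315.3,233]],.062); print('box1',l.mean(0))
T=Rt(arm.get_state()); c=cam('wrist'); b=plane(c,[[281,272],[352,272],[316,239],[316,305]],T[2,3]-.0138+.052); print(((b-T[:3,3])@T[:3,:3]))
```

```text
box1 [0.50224014 0.45654183 0.062     ]
[[ 0.03127788 -0.01076422 -0.03823252]
 [ 0.03127767  0.01226948 -0.03823841]
 [ 0.04249709  0.00059494 -0.03824807]
 [ 0.01944881  0.00058776 -0.03822209]]
```

```bash
python3 -c "
from h import *
goto([.5032,.4564,.085],121)"
python3 nudge.py '[[0,-0.02,0.001,0.01,0],[0,-0.0377,0.0025,0.02,0],[0,-0.0377,0.0025,0.04,0],[0,-0.0377,0.0025,0.056,0],[0,-0.0377,0.0025,0.056,0],[0,-0.0377,0.0025,0.056,0],[0,-0.0377,0.0025,0.056,0]]';python3 -c "
from h import *
goto([.5032,.4564,.0698],121)"
```

```text
shift [-0.0368  0.0027  0.0591] turn -0.0017 q6 -2.08
t: 22.62
eef_pos: [0.5043, 0.4574, 0.0891]
ee_rot: [3.141, 0.003, -2.602]
force: [-0.4, 0.1, -1.6]
width: 0.0558
gripper_force: 50.0
shift [ 0.0015 -0.0003  0.0193] turn -0.0016 q6 -2.05
```

```bash
python3 nudge.py '[[0,0.001,0,0.006,0],[0,0.001,0,0.012,0],[0,0.001,0,0.0165,0],[0,0.001,0,0.0165,0],[0,0.001,0,0.0165,0]]';python3 nudge.py '[[0,0,0,0.002,0],[0,0,0,0.003,0],[0,0,0,0.003,0]]'
```

```text
t: 23.03
eef_pos: [0.5022, 0.4563, 0.0701]
ee_rot: [-3.141, -0.0, -2.602]
force: [-0.5, 0.7, -2.5]
width: 0.0556
gripper_force: 50.0
t: 23.28
eef_pos: [0.5022, 0.4563, 0.0698]
ee_rot: [-3.142, 0.001, -2.601]
force: [-7.7, -4.1, 14.1]
width: 0.0559
gripper_force: 50.0
```

```bash
python3 nudge.py '[[0.088,0,0,-0.002,0],[0.088,0,0,-0.002,0],[0.088,0,0,-0.002,0],[0.088,0,0,-0.002,0],[0.088,0,0,-0.002,0],[0.088,0,0,-0.002,0],[0.088,0,0,-0.03,0],[0.088,0,0,-0.07,0],[0.088,0,0,-0.11,0],[0.088,0,0,-0.15,0],[0.088,0,0,-0.18,0],[0.088,0,0,-0.18,0]]'; python3 find.py w10 150; python3 nudge.py '[[0.088,0.01,-0.017,0,0],[0.088,0.03,-0.05,0,0],[0.088,0.051,-0.084,0,0],[0.088,0.071,-0.118,0,0],[0.088,0.092,-0.152,0,0],[0.088,0.112,-0.186,0,0],[0.088,0.133,-0.22,0,0],[0.088,0.153,-0.254,0,0],[0.088,0.174,-0.288,0,0],[0.088,0.194,-0.322,0,0],[0.088,0.215,-0.356,0,0],[0.088,0.235,-0.39,0,0],[0.088,0.256,-0.424,0,0],[0.088,0.276,-0.458,0,0],[0.088,0.297,-0.492,0,0],[0.088,0.317,-0.526,0,0],[0.088,0.338,-0.56,0,0],[0.088,0.358,-0.594,0,0],[0.088,0.379,-0.628,0,0],[0.088,0.399,-0.662,0,0]]';python3 nudge.py '[[0.088,0.02,-0.034,0,0.05],[0.088,0.04,-0.068,0,0.1],[0.088,0.06,-0.09,0,0.15],[0.088,0.073,-0.118,0,0.15],[0.088,0.073,-0.118,0.05,0.15],[0.088,0.073,-0.118,0.1,0.15],[0.088,0.073,-0.118,0.12,0.15],[0.088,0.073,-0.118,0.12,0.15],[0.088,0.073,-0.118,0.12,0.15]]'
python3 - <<'E'
from h import *
grab('wrist','w11')
E
```

```text
t: 24.28
eef_pos: [0.5047, 0.4584, 0.2557]
ee_rot: [3.139, 0.011, -2.601]
force: [0.0, 0.4, 1.1]
width: 0.0876
gripper_force: 0.0
[163. 314.] 0.046 [0.686  0.3886] [98.4 44.3] -29.9
t: 26.0
eef_pos: [0.4991, -0.3185, 0.2462]
ee_rot: [3.14, -0.001, -2.602]
force: [2.1, 0.9, 0.6]
width: 0.0874
gripper_force: 0.0
t: 26.75
eef_pos: [0.4965, -0.4548, 0.1249]
ee_rot: [3.137, -0.004, -2.752]
force: [0.4, -0.3, 1.5]
width: 0.0874
gripper_force: 0.0
```

View pics/w11.png

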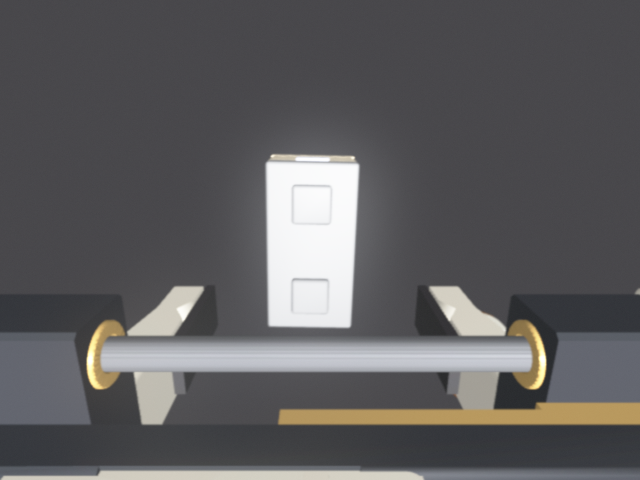

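Box B is where it was, with lugs at (312,204) and (310,296).

Run:
```python
from h import *
T=Rt(arm.get_state());c=cam('wrist'); l=plane(c,[[312,204],[310,296]],.052); q=((l-T[:3,3])@T[:3,:3]);print(q,q.mean(0))
m=l.mean(0); goto([m[0],m[1],.0125]); print(arm.get_state()['qd'].round(3))
```

```text
[[ 0.02898851 -0.00187007  0.07586213]
 [-0.03160785 -0.00336026  0.07578404]] [-0.00130967 -0.00261516  0.07582308]
shift [-0.0014 -0.0026  0.1153] turn 0.0 q6 -0.73
[ 0.005 -0.039  0.042  0.009 -0.     0.002]
```

```bash
python3 nudge.py '[[0.088,-0.0014,-0.0024,0.03,0.025],[0.088,-0.0014,-0.0024,0.06,0.025],[0.088,-0.0014,-0.0024,0.09,0.025],[0.088,-0.0014,-0.0024,0.107,0.025],[0.088,-0.0014,-0.0024,0.112,0.025],[0,-0.0014,-0.0024,0.112,0.025],[0,-0.0014,-0.0024,0.112,0.025],[0,-0.0014,-0.0024,0.112,0.025],[0,-0.0014,-0.0024,0.112,0.025],[0,-0.0014,-0.0024,0.112,0.025],[0,-0.0014,-0.0024,0.112,0.025],[0,-0.0014,-0.0024,0.112,0.025],[0,-0.0014,-0.0024,0.112,0.025],[0,-0.0014,-0.0024,0.112,0.025]]' 50; python3 nudge.py '[[0,0,0,-0.01,0],[0,0,0,-0.03,0],[0,0,0,-0.07,0],[0,0,0,-0.11,0],[0,0,0,-0.15,0],[0,0,0,-0.19,0],[0,0,0,-0.22,0],[0,0,0,-0.22,0]]' 50;python3 - <<'E'
from h import *
goto([.5032,.4564,.22],121)
E
```

```text
t: 27.97
eef_pos: [0.5006, -0.4572, 0.0165]
ee_rot: [-3.141, 0.001, -2.777]
force: [-1.2, 3.5, 7.0]
width: 0.0553
gripper_force: 50.0
t: 28.63
eef_pos: [0.5023, -0.4593, 0.2443]
ee_rot: [-3.131, 0.006, -2.776]
force: [1.0, -0.9, -1.8]
width: 0.0559
gripper_force: 50.0
shift [-0.3277  0.8552  0.0176] turn -0.1759 q6 -0.75
```

```bash
python3 nudge.py '[[0,-0.007,0.018,0,0],[0,-0.02,0.052,0,-0.02],[0,-0.034,0.089,0,-0.04],[0,-0.048,0.126,0,-0.06],[0,-0.062,0.163,0,-0.08],[0,-0.076,0.2,0,-0.1],[0,-0.091,0.237,0,-0.12],[0,-0.105,0.274,0,-0.14],[0,-0.119,0.311,0,-0.16],[0,-0.133,0.348,0,-0.176],[0,-0.147,0.385,0,-0.176],[0,-0.162,0.422,0,-0.176],[0,-0.176,0.459,0,-0.176],[0,-0.19,0.496,0,-0.176],[0,-0.204,0.533,0,-0.176],[0,-0.218,0.57,0,-0.176],[0,-0.233,0.607,0,-0.176],[0,-0.247,0.644,0,-0.176],[0,-0.261,0.681,0,-0.176],[0,-0.275,0.718,0,-0.176]]';python3 - <<'E'
from h import *
goto([.5032,.4564,.18],121)
E
```

```text
t: 30.3
eef_pos: [0.5004, 0.3134, 0.2353]
ee_rot: [3.141, -0.0, -2.601]
force: [1.2, -0.0, -2.6]
width: 0.0559
gripper_force: 50.0
shift [-0.076   0.1211  0.0553] turn -0.0005 q6 -1.92
```

```bash
python3 nudge.py '[[0,-0.02,0.032,0,0],[0,-0.04,0.064,0,0],[0,-0.06,0.096,0,0],[0,-0.076,0.1211,0,0],[0,-0.076,0.1211,0.03,0],[0,-0.076,0.1211,0.055,0],[0,-0.076,0.1211,0.055,0],[0,-0.076,0.1211,0.055,0],[0,-0.076,0.1211,0.055,0]]';python3 - <<'E'
from h import *
T=Rt(arm.get_state());c,im=grab('wrist','w12')
# lug edges: gradient along column band 300..332 and row band
g=im[...,0].astype(float)
col=g[200:345,300:332].mean(1); d=np.diff(col)
print([(200+i,round(d[i],1)) for i in np.argsort(-abs(d))[:8]])
ref=cv2.imread('pics/w9.png')[...,0].astype(float); d=np.diff(ref[200:345,300:332].mean(1)); print([(200+i,round(d[i],1)) for i in np.argsort(-abs(d))[:8]])
# shift vs w9 by template match of the front lug patch
t=cv2.imread('pics/w9.png')[225:320,265:368]; r=cv2.matchTemplate(im[200:345,240:400],t,cv2.TM_CCOEFF_NORMED); print(cv2.minMaxLoc(r))
goto([.5032,.4564,.1185],121)
E
```

```text
t: 31.05
eef_pos: [0.5047, 0.4548, 0.1818]
ee_rot: [-3.141, 0.001, -2.601]
force: [0.3, 0.3, -2.7]
width: 0.0557
gripper_force: 50.0
[(np.int64(335), np.float64(-67.4)), (np.int64(227), np.float64(-39.9)), (np.int64(226), np.float64(-38.0)), (np.int64(334), np.float64(-30.4)), (np.int64(336), np.float64(-27.9)), (np.int64(229), np.float64(20.0)), (np.int64(230), np.float64(19.8)), (np.int64(295), np.float64(16.3))]
[(np.int64(335), np.float64(-67.2)), (np.int64(237), np.float64(-42.1)), (np.int64(236), np.float64(-40.0)), (np.int64(334), np.float64(-30.2)), (np.int64(336), np.float64(-27.4)), (np.int64(306), np.float64(21.4)), (np.int64(240), np.float64(20.8)), (np.int64(239), np.float64(19.2))]
(-0.20494084060192108, 0.9754438400268555, (57, 50), (25, 15))
shift [0.001 0.002 0.064] turn -0.0006 q6 -2.05
```

Run:
```python
from h import *
T=Rt(arm.get_state()); c=cam('wrist')
for z,r in((-.0165,[227,296]),(-.0138,[237,306])):
    b=plane(c,[[316,r[0]],[316,r[1]]],T[2,3]+z+.052); print(((b-T[:3,3])@T[:3,:3])[:,0], ((b-T[:3,3])@T[:3,:3])[:,0].mean())
```

```text
[0.0457008  0.02146501] 0.033582903537348684
[0.04317959 0.01909565] 0.031137618230059134
```

```bash
python3 nudge.py '[[0,-0.0011,0.0024,0.02,0],[0,-0.0011,0.0024,0.04,0],[0,-0.0011,0.0024,0.05,0],[0,-0.0011,0.0024,0.05,0],[0,-0.0011,0.0024,0.05,0],[0,-0.0011,0.0024,0.05,0]]';python3 -c "
from h import *
goto([.5043,.4576,.1185],121)"
```

```text
t: 31.6
eef_pos: [0.5046, 0.4579, 0.1322]
ee_rot: [3.141, 0.002, -2.601]
force: [-0.8, -0.3, -3.0]
width: 0.0556
gripper_force: 50.0
shift [ 0.0005 -0.0001  0.0137] turn -0.0004 q6 -2.05
```

```bash
python3 nudge.py '[[0,0.0003,0,0.005,0],[0,0.0003,0,0.01,0],[0,0.0003,0,0.012,0],[0,0.0003,0,0.012,0],[0,0.0003,0,0.012,0]]';python3 nudge.py '[[0,0,0,0.001,0],[0,0,0,0.002,0],[0,0,0,0.002,0]]'
```

```text
t: 32.02
eef_pos: [0.5035, 0.4572, 0.1186]
ee_rot: [-3.142, 0.0, -2.601]
force: [-1.3, -0.3, 0.8]
width: 0.0558
gripper_force: 50.0
t: 32.27
eef_pos: [0.5036, 0.4572, 0.1185]
ee_rot: [-3.142, 0.001, -2.601]
force: [-6.2, -4.1, 12.2]
width: 0.0559
gripper_force: 50.0
```

```bash
python3 nudge.py '[[0.088,0,0,-0.002,0],[0.088,0,0,-0.002,0],[0.088,0,0,-0.002,0],[0.088,0,0,-0.002,0],[0.088,0,0,-0.002,0],[0.088,0,0,-0.002,0],[0.04,0,0,-0.03,0],[0.04,0,0,-0.07,0],[0.04,0,0,-0.11,0],[0.04,0,0,-0.14,0],[0.04,0,0,-0.14,0]]';python3 - <<'E'
from h import *
goto([.4798,.0493,.22],78)
E
```

```text
t: 33.18
eef_pos: [0.5059, 0.4592, 0.2646]
ee_rot: [3.139, 0.011, -2.6]
force: [-0.1, 0.5, 1.8]
width: 0.0598
gripper_force: 0.0
shift [ 0.234  -0.338   0.0411] turn 0.7507 q6 -2.05
```

```bash
python3 nudge.py '[[0.04,0.012,-0.017,0,-0.12],[0.04,0.024,-0.034,0,-0.24],[0.04,0.036,-0.051,0,-0.36],[0.04,0.048,-0.068,0,-0.48],[0.04,0.06,-0.085,0,-0.6],[0.04,0.072,-0.102,0,-0.72],[0.04,0.084,-0.119,0,-0.84],[0.04,0.096,-0.136,0,-0.96],[0.04,0.108,-0.153,0,-1.08],[0.04,0.12,-0.17,0,-1.2],[0.04,0.132,-0.187,0,-1.32],[0.04,0.144,-0.205,0,-1.44],[0.04,0.156,-0.223,0,-1.56],[0.04,0.168,-0.241,0,-1.68],[0.04,0.18,-0.259,0,-1.8],[0.04,0.192,-0.277,0,-1.92],[0.04,0.204,-0.293,0,-2.04],[0.04,0.214,-0.309,0,-2.16],[0.04,0.224,-0.323,0,-2.28],[0.04,0.234,-0.338,0.02,-2.391]]'
python3 - <<'E'
from h import *
goto([.4798,.0493,.091],78)
c,im=grab('side'); c2,im2=grab('wrist','w13b')
cv2.imwrite('pics/both.png',np.hstack([im[200:480,200:500],im2[0:280,170:480]]))
E
```

```text
t: 34.85
eef_pos: [0.4787, 0.0466, 0.2393]
ee_rot: [-3.139, -0.006, -0.203]
force: [0.9, -0.2, 0.5]
width: 0.0403
gripper_force: 0.0
shift [-0.0003 -0.0024  0.1484] turn 0.006 q6 0.86
```

View pics/both.png

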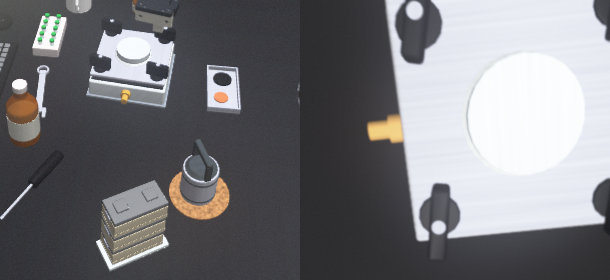

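The three-box stack stands square on the dock, the canister stands on the mat, and the open gripper is over a screw. I've used all my picture views, so from here I check by numbers.

```bash
python3 nudge.py '[[0.04,0,-0.002,0.03,0.006],[0.04,0,-0.002,0.06,0.006],[0.04,0,-0.002,0.09,0.006],[0.04,0,-0.002,0.12,0.006],[0.04,0,-0.002,0.14,0.006],[0.04,0,-0.002,0.1484,0.006],[0.04,0,-0.002,0.1484,0.006],[0,0,-0.002,0.1484,0.006],[0,0,-0.002,0.1484,0.006],[0,0,-0.002,0.1484,0.006],[0,0,-0.002,0.1484,0.006],[0,0,-0.002,0.1484,0.006],[0,0,-0.002,0.1484,0.006],[0,0,-0.002,0.1484,0.006],[0,0,-0.002,0.1484,0.006]]' 40; python3 -c "
from h import *
s=arm.get_state();print(s['moment'],s['q'][5])"
```

```text
t: 36.2
eef_pos: [0.4778, 0.0493, 0.0888]
ee_rot: [-3.141, -0.001, -0.216]
force: [-1.7, 2.3, 7.3]
width: 0.0139
gripper_force: 39.7
[ 0.33904305  0.66931747 -0.27509371] 0.8408956305409037
```

```bash
python3 nudge.py '[[0,0,0,0.0003,0.1],[0,0,0,0.0007,0.2],[0,0,0,0.001,0.3],[0,0,0,0.0014,0.4],[0,0,0,0.0018,0.5],[0,0,0,0.0021,0.6],[0,0,0,0.0025,0.7],[0,0,0,0.0028,0.8],[0,0,0,0.0032,0.9],[0,0,0,0.0035,1.0],[0,0,0,0.0039,1.1],[0,0,0,0.0042,1.2],[0,0,0,0.0042,1.2],[0,0,0,0.0042,1.2]]'; python3 -c "
from h import *
s=arm.get_state();print(s['moment'],s['q'][5])"
```

```text
t: 37.37
eef_pos: [0.4791, 0.0503, 0.0852]
ee_rot: [-3.137, 0.002, -1.416]
force: [-0.9, 5.0, 9.3]
width: 0.014
gripper_force: 39.8
[ 1.78538217  0.46790237 -0.22336064] -0.3596680916994828
```

```bash
python3 nudge.py '[[0.04,0,0,0,1e-4],[0.04,0,0,0,0],[0.04,0,0,0,0],[0.04,0,0,0,0],[0.04,0,0,0,0],[0.04,0,0,-0.02,0],[0.04,0,0,-0.05,0],[0.04,0,0,-0.07,0],[0.04,0,0,-0.07,0]]'; python3 -c "
from h import *
goto([.6056,-.1032,.091],78); goto([.4798,.0493,.091],78); c,im=grab('wrist','w14')"
```

```text
t: 38.12
eef_pos: [0.4795, 0.0496, 0.1577]
ee_rot: [-3.135, 0.001, -1.415]
force: [0.7, -0.4, 0.7]
width: 0.0402
gripper_force: 0.0
shift [ 0.1706 -0.1005  0.0671] turn -1.206 q6 -0.36
shift [0.0004 0.0002 0.0667] turn -1.206 q6 -0.36
```

```bash
python3 nudge.py '[[0.04,0.017,-0.01,0,-0.12],[0.04,0.034,-0.02,0,-0.24],[0.04,0.051,-0.03,0,-0.36],[0.04,0.068,-0.04,0,-0.48],[0.04,0.085,-0.05,0,-0.6],[0.04,0.102,-0.06,0,-0.72],[0.04,0.119,-0.07,0,-0.84],[0.04,0.136,-0.08,0,-0.96],[0.04,0.153,-0.09,0,-1.08],[0.04,0.1706,-0.1005,0,-1.206],[0.04,0.1706,-0.1005,0,-1.206],[0.04,0.1706,-0.1005,0,-1.206],[0.04,0.1706,-0.1005,0,-1.206]]';python3 -c "
from h import *
goto([.6056,-.1032,.091],78)"
```

```text
t: 39.25
eef_pos: [0.6019, -0.1042, 0.1524]
ee_rot: [3.141, 0.002, -0.213]
force: [0.1, 1.0, -0.7]
width: 0.0401
gripper_force: 0.0
shift [ 0.0036 -0.0018  0.0614] turn -0.0035 q6 1.21
```

```bash
python3 nudge.py '[[0.04,0.003,-0.0015,0.02,0],[0.04,0.003,-0.0015,0.04,0],[0.04,0.003,-0.0015,0.055,0],[0.04,0.003,-0.0015,0.0614,0],[0.04,0.003,-0.0015,0.0614,0],[0,0.003,-0.0015,0.0614,0],[0,0.003,-0.0015,0.0614,0],[0,0.003,-0.0015,0.0614,0],[0,0.003,-0.0015,0.0614,0],[0,0.003,-0.0015,0.0614,0],[0,0.003,-0.0015,0.0614,0],[0,0.003,-0.0015,0.0614,0],[0,0.003,-0.0015,0.0614,0]]' 40; python3 nudge.py '[[0,0,0,0.0003,0.1],[0,0,0,0.0007,0.2],[0,0,0,0.001,0.3],[0,0,0,0.0014,0.4],[0,0,0,0.0018,0.5],[0,0,0,0.0021,0.6],[0,0,0,0.0025,0.7],[0,0,0,0.0028,0.8],[0,0,0,0.0032,0.9],[0,0,0,0.0035,1.0],[0,0,0,0.0039,1.1],[0,0,0,0.0042,1.2],[0,0,0,0.0042,1.2],[0,0,0,0.0042,1.2]]';  python3 nudge.py '[[0.04,0,0,0,0],[0.04,0,0,0,0],[0.04,0,0,0,0],[0.04,0,0,0,0],[0.04,0,0,0,0],[0.04,0,0,-0.02,0],[0.04,0,0,-0.05,0],[0.04,0,0,-0.07,0],[0.04,0,0,-0.07,0]]'; python3 -c "
from h import *
goto([.6178,.0358,.1577],78)"
```

```text
t: 40.33
eef_pos: [0.6066, -0.103, 0.0929]
ee_rot: [-3.141, -0.001, -0.21]
force: [-0.5, 4.0, 4.9]
width: 0.0141
gripper_force: 39.4
t: 41.5
eef_pos: [0.6061, -0.1037, 0.0891]
ee_rot: [-3.141, -0.001, -1.411]
force: [-3.1, 1.7, 10.5]
width: 0.0139
gripper_force: 39.9
t: 42.25
eef_pos: [0.6087, -0.1035, 0.1628]
ee_rot: [-3.135, -0.002, -1.409]
force: [0.8, 0.7, 0.5]
width: 0.04
gripper_force: 0.0
shift [-0.136  -0.0314  0.0051] turn -1.1997 q6 0.01
```

Next is D at (0.6178, 0.0358).

```bash
python3 nudge.py '[[0.04,-0.0136,-0.003,0,-0.12],[0.04,-0.0272,-0.006,0,-0.24],[0.04,-0.041,-0.009,0,-0.36],[0.04,-0.054,-0.012,0,-0.48],[0.04,-0.068,-0.015,0,-0.6],[0.04,-0.082,-0.018,0,-0.72],[0.04,-0.095,-0.021,0,-0.84],[0.04,-0.109,-0.024,0,-0.96],[0.04,-0.122,-0.027,0,-1.08],[0.04,-0.136,-0.0314,0,-1.2],[0.04,-0.136,-0.0314,0,-1.2],[0.04,-0.136,-0.0314,0,-1.2],[0.04,-0.136,-0.0314,0,-1.2]]';python3 -c "
from h import *
goto([.6178,.0358,.091],78)"
```

```text
t: 43.33
eef_pos: [0.615, 0.0357, 0.1576]
ee_rot: [3.141, 0.001, -0.212]
force: [0.1, 0.3, -0.1]
width: 0.0397
gripper_force: 0.0
shift [ 0.0028 -0.0007  0.0666] turn -0.0029 q6 0.98
```

```bash
python3 nudge.py '[[0.04,0.0025,-0.0005,0.02,0],[0.04,0.0025,-0.0005,0.04,0],[0.04,0.0025,-0.0005,0.06,0],[0.04,0.0025,-0.0005,0.0666,0],[0.04,0.0025,-0.0005,0.0666,0],[0,0.0025,-0.0005,0.0666,0],[0,0.0025,-0.0005,0.0666,0],[0,0.0025,-0.0005,0.0666,0],[0,0.0025,-0.0005,0.0666,0],[0,0.0025,-0.0005,0.0666,0],[0,0.0025,-0.0005,0.0666,0],[0,0.0025,-0.0005,0.0666,0],[0,0.0025,-0.0005,0.0666,0]]' 40; python3 nudge.py '[[0,0,0,0.0003,0.1],[0,0,0,0.0007,0.2],[0,0,0,0.001,0.3],[0,0,0,0.0014,0.4],[0,0,0,0.0018,0.5],[0,0,0,0.0021,0.6],[0,0,0,0.0025,0.7],[0,0,0,0.0028,0.8],[0,0,0,0.0032,0.9],[0,0,0,0.0035,1.0],[0,0,0,0.0039,1.1],[0,0,0,0.0042,1.2],[0,0,0,0.0042,1.2],[0,0,0,0.0042,1.2]]';  python3 nudge.py '[[0.04,0,0,0,0],[0.04,0,0,0,0],[0.04,0,0,0,0],[0.04,0,0,0,0],[0.04,0,0,0,0],[0.04,0,0,-0.02,0],[0.04,0,0,-0.05,0],[0.04,0,0,-0.07,0],[0.04,0,0,-0.07,0]]'; python3 -c "
from h import *
goto([.4657,-.0899,.1577],78)"
```

```text
t: 44.42
eef_pos: [0.6184, 0.0362, 0.0926]
ee_rot: [-3.141, -0.002, -0.21]
force: [-1.6, 1.7, 6.7]
width: 0.0149
gripper_force: 38.0
t: 45.58
eef_pos: [0.6186, 0.036, 0.088]
ee_rot: [-3.14, -0.0, -1.407]
force: [0.2, -0.3, 4.6]
width: 0.0138
gripper_force: 39.7
t: 46.33
eef_pos: [0.6203, 0.0363, 0.162]
ee_rot: [-3.135, 0.0, -1.409]
force: [0.9, -0.1, 0.6]
width: 0.0399
gripper_force: 0.0
shift [0.0997 0.1729 0.0031] turn -1.1994 q6 -0.21
```

```bash
python3 nudge.py '[[0.04,0.01,0.0173,0,-0.12],[0.04,0.02,0.0346,0,-0.24],[0.04,0.03,0.052,0,-0.36],[0.04,0.04,0.069,0,-0.48],[0.04,0.05,0.0865,0,-0.6],[0.04,0.06,0.104,0,-0.72],[0.04,0.07,0.121,0,-0.84],[0.04,0.08,0.138,0,-0.96],[0.04,0.09,0.155,0,-1.08],[0.04,0.0997,0.1729,0,-1.2],[0.04,0.0997,0.1729,0,-1.2],[0.04,0.0997,0.1729,0,-1.2],[0.04,0.0997,0.1729,0,-1.2]]';python3 -c "
from h import *
goto([.4657,-.0899,.091],78)"
```

```text
t: 47.42
eef_pos: [0.4634, -0.0901, 0.1573]
ee_rot: [-3.141, -0.0, -0.212]
force: [0.7, 0.3, -0.6]
width: 0.0399
gripper_force: 0.0
shift [ 0.0021 -0.0006  0.0663] turn -0.0027 q6 1.13
```

```bash
python3 nudge.py '[[0.04,0.002,-0.0005,0.02,0],[0.04,0.002,-0.0005,0.04,0],[0.04,0.002,-0.0005,0.06,0],[0.04,0.002,-0.0005,0.066,0],[0.04,0.002,-0.0005,0.066,0],[0,0.002,-0.0005,0.066,0],[0,0.002,-0.0005,0.066,0],[0,0.002,-0.0005,0.066,0],[0,0.002,-0.0005,0.066,0],[0,0.002,-0.0005,0.066,0],[0,0.002,-0.0005,0.066,0],[0,0.002,-0.0005,0.066,0],[0,0.002,-0.0005,0.066,0]]' 40; python3 nudge.py '[[0,0,0,0.0003,0.1],[0,0,0,0.0007,0.2],[0,0,0,0.001,0.3],[0,0,0,0.0014,0.4],[0,0,0,0.0018,0.5],[0,0,0,0.0021,0.6],[0,0,0,0.0025,0.7],[0,0,0,0.0028,0.8],[0,0,0,0.0032,0.9],[0,0,0,0.0035,1.0],[0,0,0,0.0039,1.1],[0,0,0,0.0042,1.2],[0,0,0,0.0042,1.2],[0,0,0,0.0042,1.2]]';  python3 nudge.py '[[0.04,0,0,0,0],[0.04,0,0,0,0],[0.04,0,0,0,0],[0.04,0,0,0,0],[0.04,0,0,0,0],[0.04,0,0,-0.02,0],[0.04,0,0,-0.05,0],[0.04,0,0,-0.07,0],[0.04,0,0,-0.07,0]]'; python3 -c "
from h import *
goto([.4798,.0493,.1577],78-68.8)"
```

```text
t: 48.5
eef_pos: [0.4659, -0.0896, 0.092]
ee_rot: [-3.141, -0.002, -0.21]
force: [-0.9, 5.2, 3.9]
width: 0.014
gripper_force: 39.9
t: 49.67
eef_pos: [0.4664, -0.0891, 0.0875]
ee_rot: [-3.139, 0.001, -1.411]
force: [2.4, 7.0, -2.9]
width: 0.0139
gripper_force: 40.0
t: 50.42
eef_pos: [0.4676, -0.0901, 0.1612]
ee_rot: [-3.135, -0.001, -1.409]
force: [-1.0, -0.1, 0.2]
width: 0.0401
gripper_force: 0.0
shift [-0.1357 -0.0344  0.0036] turn 0.0009 q6 -0.06
```

```bash
python3 nudge.py '[[0.04,-0.034,-0.009,0,0],[0.04,-0.068,-0.017,0,0],[0.04,-0.102,-0.026,0,0],[0.04,-0.1357,-0.0344,0,0],[0.04,-0.1357,-0.0344,0,0],[0.04,-0.1357,-0.0344,0,0],[0.04,-0.1357,-0.0344,0,0]]';python3 -c "
from h import *
goto([.4798,.0493,.087],9.2)"
```

```text
t: 51.0
eef_pos: [0.477, 0.0493, 0.1567]
ee_rot: [3.141, -0.0, -1.409]
force: [-0.9, -0.6, 1.1]
width: 0.0399
gripper_force: 0.0
shift [ 0.0005 -0.0028  0.0697] turn 0.0009 q6 -0.35
```

```bash
python3 nudge.py '[[0.04,0.0005,-0.002,0.02,0],[0.04,0.0005,-0.002,0.04,0],[0.04,0.0005,-0.002,0.06,0],[0.04,0.0005,-0.002,0.069,0],[0.04,0.0005,-0.002,0.069,0],[0,0.0005,-0.002,0.069,0],[0,0.0005,-0.002,0.069,0],[0,0.0005,-0.002,0.069,0],[0,0.0005,-0.002,0.069,0],[0,0.0005,-0.002,0.069,0],[0,0.0005,-0.002,0.069,0],[0,0.0005,-0.002,0.069,0],[0,0.0005,-0.002,0.069,0]]' 40; python3 nudge.py '[[0,0,0,0.0003,0.1],[0,0,0,0.0007,0.2],[0,0,0,0.001,0.3],[0,0,0,0.0014,0.4],[0,0,0,0.0018,0.5],[0,0,0,0.0021,0.6],[0,0,0,0.0025,0.7],[0,0,0,0.0028,0.8],[0,0,0,0.0032,0.9],[0,0,0,0.0035,1.0],[0,0,0,0.0039,1.1],[0,0,0,0.0042,1.2],[0,0,0,0.0042,1.26],[0,0,0,0.0042,1.28],[0,0,0,0.0042,1.28]]';python3 -c "
from h import *
s=arm.get_state();print(s['moment'],s['q'][5])"
```

```text
t: 52.08
eef_pos: [0.4798, 0.0494, 0.0887]
ee_rot: [-3.141, 0.0, -1.41]
force: [-1.4, 1.0, 6.4]
width: 0.0138
gripper_force: 39.8
t: 53.33
eef_pos: [0.4798, 0.0492, 0.0851]
ee_rot: [-3.14, 0.0, -2.688]
force: [-3.9, -0.6, 12.2]
width: 0.0153
gripper_force: 47.4
[-0.27107961  1.65953078  1.41212574] -1.6304151723997735
```

```bash
python3 nudge.py '[[0,0,0,0,-0.05],[0.04,0,0,0,-0.07],[0.04,0,0,0,-0.07],[0.04,0,0,0,-0.07],[0.04,0,0,0,-0.07],[0.04,0,0,0,-0.07],[0.04,0,0,-0.02,-0.07],[0.04,0,0,-0.05,-0.07],[0.04,0,0,-0.07,-0.07],[0.04,0,0,-0.07,-0.07]]'; python3 -c "
from h import *
goto([.6056,-.1032,.1577],78-68.8)"
```

```text
t: 54.17
eef_pos: [0.4819, 0.05, 0.1579]
ee_rot: [-3.14, 0.006, -2.62]
force: [1.3, 0.4, -0.1]
width: 0.0403
gripper_force: 0.0
shift [-0.0309 -0.1945  0.0006] turn -1.2095 q6 -1.56
```

```bash
python3 nudge.py '[[0.04,-0.003,-0.0195,0,-0.12],[0.04,-0.006,-0.039,0,-0.24],[0.04,-0.009,-0.0585,0,-0.36],[0.04,-0.012,-0.078,0,-0.48],[0.04,-0.015,-0.0975,0,-0.6],[0.04,-0.018,-0.117,0,-0.72],[0.04,-0.021,-0.1365,0,-0.84],[0.04,-0.024,-0.156,0,-0.96],[0.04,-0.027,-0.1755,0,-1.08],[0.04,-0.0309,-0.1945,0,-1.205],[0.04,-0.0309,-0.1945,0,-1.2095],[0.04,-0.0309,-0.1945,0,-1.2095],[0.04,-0.0309,-0.1945,0,-1.2095]]';python3 -c "
from h import *
goto([.6056,-.1032,.087],9.2)"
```

```text
t: 55.25
eef_pos: [0.6026, -0.104, 0.1531]
ee_rot: [3.14, 0.0, -1.414]
force: [0.1, -1.0, 0.4]
width: 0.0402
gripper_force: 0.0
shift [-0.0003 -0.0032  0.0661] turn -0.0033 q6 0.01
```

```bash
python3 nudge.py '[[0.04,0,-0.003,0.02,-0.003],[0.04,0,-0.003,0.04,-0.003],[0.04,0,-0.003,0.06,-0.003],[0.04,0,-0.003,0.066,-0.003],[0.04,0,-0.003,0.066,-0.003],[0,0,-0.003,0.066,-0.003],[0,0,-0.003,0.066,-0.003],[0,0,-0.003,0.066,-0.003],[0,0,-0.003,0.066,-0.003],[0,0,-0.003,0.066,-0.003],[0,0,-0.003,0.066,-0.003],[0,0,-0.003,0.066,-0.003],[0,0,-0.003,0.066,-0.003]]' 40; python3 nudge.py '[[0,0,0,0.0003,0.1],[0,0,0,0.0007,0.2],[0,0,0,0.001,0.3],[0,0,0,0.0014,0.4],[0,0,0,0.0018,0.5],[0,0,0,0.0021,0.6],[0,0,0,0.0025,0.7],[0,0,0,0.0028,0.8],[0,0,0,0.0032,0.9],[0,0,0,0.0035,1.0],[0,0,0,0.0039,1.1],[0,0,0,0.0042,1.2],[0,0,0,0.0042,1.26],[0,0,0,0.0042,1.28],[0,0,0,0.0042,1.28]]';python3 -c "
from h import *
s=arm.get_state();print(s['moment'],s['q'][5])"
python3 nudge.py '[[0,0,0,0,-0.05],[0.04,0,0,0,-0.07],[0.04,0,0,0,-0.07],[0.04,0,0,0,-0.07],[0.04,0,0,0,-0.07],[0.04,0,0,0,-0.07],[0.04,0,0,-0.02,-0.07],[0.04,0,0,-0.05,-0.07],[0.04,0,0,-0.07,-0.07],[0.04,0,0,-0.07,-0.07]]'; python3 -c "
from h import *
goto([.6178,.0358,.1577],78-68.8)"
```

```text
t: 56.33
eef_pos: [0.6057, -0.1037, 0.0886]
ee_rot: [3.141, 0.0, -1.408]
force: [-4.8, 0.7, 5.4]
width: 0.0138
gripper_force: 39.9
t: 57.58
eef_pos: [0.6043, -0.1034, 0.0849]
ee_rot: [3.141, -0.002, -2.687]
force: [-10.5, 3.4, 13.1]
width: 0.0159
gripper_force: 45.8
[1.27941655 3.52893451 1.2298144 ] -1.2646898464836704
t: 58.42
eef_pos: [0.6089, -0.1038, 0.1585]
ee_rot: [-3.138, 0.006, -2.617]
force: [0.4, -0.2, -0.1]
width: 0.0398
gripper_force: 0.0
shift [-0.0776  0.1164  0.0008] turn -1.207 q6 -1.2
```

Now D.

```bash
python3 nudge.py '[[0.04,-0.008,0.0116,0,-0.12],[0.04,-0.0155,0.023,0,-0.24],[0.04,-0.023,0.035,0,-0.36],[0.04,-0.031,0.0466,0,-0.48],[0.04,-0.039,0.058,0,-0.6],[0.04,-0.0466,0.07,0,-0.72],[0.04,-0.054,0.0815,0,-0.84],[0.04,-0.062,0.093,0,-0.96],[0.04,-0.07,0.105,0,-1.08],[0.04,-0.0776,0.1164,0,-1.2],[0.04,-0.0776,0.1164,0,-1.207],[0.04,-0.0776,0.1164,0,-1.207],[0.04,-0.0776,0.1164,0,-1.207]]';python3 -c "
from h import *
goto([.6178,.0358,.087],9.2)"
```

```text
t: 59.5
eef_pos: [0.6149, 0.0357, 0.1533]
ee_rot: [3.141, -0.0, -1.413]
force: [0.3, -1.0, -0.9]
width: 0.0398
gripper_force: 0.0
shift [ 0.0004 -0.0029  0.0663] turn -0.0032 q6 -0.22
```

```bash
python3 nudge.py '[[0.04,0,-0.0027,0.02,-0.003],[0.04,0,-0.0027,0.04,-0.003],[0.04,0,-0.0027,0.06,-0.003],[0.04,0,-0.0027,0.066,-0.003],[0.04,0,-0.0027,0.066,-0.003],[0,0,-0.0027,0.066,-0.003],[0,0,-0.0027,0.066,-0.003],[0,0,-0.0027,0.066,-0.003],[0,0,-0.0027,0.066,-0.003],[0,0,-0.0027,0.066,-0.003],[0,0,-0.0027,0.066,-0.003],[0,0,-0.0027,0.066,-0.003],[0,0,-0.0027,0.066,-0.003]]' 40; python3 nudge.py '[[0,0,0,0.0003,0.1],[0,0,0,0.0007,0.2],[0,0,0,0.001,0.3],[0,0,0,0.0014,0.4],[0,0,0,0.0018,0.5],[0,0,0,0.0021,0.6],[0,0,0,0.0025,0.7],[0,0,0,0.0028,0.8],[0,0,0,0.0032,0.9],[0,0,0,0.0035,1.0],[0,0,0,0.0039,1.1],[0,0,0,0.0042,1.2],[0,0,0,0.0042,1.26],[0,0,0,0.0042,1.28],[0,0,0,0.0042,1.28]]';python3 -c "
from h import *
s=arm.get_state();print(s['moment'],s['q'][5])"
python3 nudge.py '[[0,0,0,0,-0.05],[0.04,0,0,0,-0.07],[0.04,0,0,0,-0.07],[0.04,0,0,0,-0.07],[0.04,0,0,0,-0.07],[0.04,0,0,0,-0.07],[0.04,0,0,-0.02,-0.07],[0.04,0,0,-0.05,-0.07],[0.04,0,0,-0.07,-0.07],[0.04,0,0,-0.07,-0.07]]'; python3 -c "
from h import *
goto([.4657,-.0899,.1577],78-68.8)"
```

```text
t: 60.58
eef_pos: [0.6185, 0.0367, 0.0886]
ee_rot: [-3.14, 0.0, -1.407]
force: [0.6, 0.5, 6.8]
width: 0.0136
gripper_force: 39.9
t: 61.83
eef_pos: [0.6191, 0.0367, 0.0844]
ee_rot: [-3.14, 0.002, -2.685]
force: [4.2, -1.2, 5.3]
width: 0.0159
gripper_force: 46.3
[-0.37064057 -1.61109968  1.34204406] -1.4894349096465391
t: 62.67
eef_pos: [0.6199, 0.0369, 0.1581]
ee_rot: [-3.14, 0.006, -2.617]
force: [0.2, 0.8, 0.4]
width: 0.0401
gripper_force: 0.0
shift [ 0.197  -0.0325 -0.0008] turn -1.2071 q6 -1.42
```

```bash
python3 nudge.py '[[0.04,0.0197,-0.003,0,-0.12],[0.04,0.0394,-0.0065,0,-0.24],[0.04,0.059,-0.0097,0,-0.36],[0.04,0.079,-0.013,0,-0.48],[0.04,0.0985,-0.016,0,-0.6],[0.04,0.118,-0.0195,0,-0.72],[0.04,0.138,-0.0227,0,-0.84],[0.04,0.1576,-0.026,0,-0.96],[0.04,0.177,-0.029,0,-1.08],[0.04,0.197,-0.0325,0,-1.2],[0.04,0.197,-0.0325,0,-1.207],[0.04,0.197,-0.0325,0,-1.207],[0.04,0.197,-0.0325,0,-1.207]]';python3 -c "
from h import *
goto([.4657,-.0899,.087],9.2)"
```

```text
t: 63.75
eef_pos: [0.4636, -0.0902, 0.1534]
ee_rot: [-3.141, 0.0, -1.413]
force: [-0.2, -0.1, -1.1]
width: 0.04
gripper_force: 0.0
shift [ 0.0001 -0.0021  0.0665] turn -0.0029 q6 -0.07
```

```bash
python3 nudge.py '[[0.04,0,-0.002,0.02,-0.003],[0.04,0,-0.002,0.04,-0.003],[0.04,0,-0.002,0.06,-0.003],[0.04,0,-0.002,0.066,-0.003],[0.04,0,-0.002,0.066,-0.003],[0,0,-0.002,0.066,-0.003],[0,0,-0.002,0.066,-0.003],[0,0,-0.002,0.066,-0.003],[0,0,-0.002,0.066,-0.003],[0,0,-0.002,0.066,-0.003],[0,0,-0.002,0.066,-0.003],[0,0,-0.002,0.066,-0.003],[0,0,-0.002,0.066,-0.003]]' 40; python3 nudge.py '[[0,0,0,0.0003,0.1],[0,0,0,0.0007,0.2],[0,0,0,0.001,0.3],[0,0,0,0.0014,0.4],[0,0,0,0.0018,0.5],[0,0,0,0.0021,0.6],[0,0,0,0.0025,0.7],[0,0,0,0.0028,0.8],[0,0,0,0.0032,0.9],[0,0,0,0.0035,1.0],[0,0,0,0.0039,1.1],[0,0,0,0.0042,1.2],[0,0,0,0.0042,1.26],[0,0,0,0.0042,1.28],[0,0,0,0.0042,1.28]]';python3 -c "
from h import *
s=arm.get_state();print(s['moment'],s['q'][5])"
python3 nudge.py '[[0,0,0,0,-0.05],[0.04,0,0,0,-0.07],[0.04,0,0,0,-0.07],[0.04,0,0,0,-0.07],[0.04,0,0,0,-0.07],[0.04,0,0,0,-0.07],[0.04,0,0,-0.03,-0.07],[0.04,0,0,-0.07,-0.07],[0.04,0,0,-0.11,-0.07],[0.04,0,0,-0.15,-0.07],[0.04,0,0,-0.19,-0.07],[0.04,0,0,-0.22,-0.07],[0.04,0,0,-0.22,-0.07]]'; python3 -c "
from h import *
goto([.56,.05,.33],0)"
```

```text
t: 64.83
eef_pos: [0.4666, -0.0897, 0.0882]
ee_rot: [-3.139, -0.0, -1.407]
force: [4.5, 0.6, 2.7]
width: 0.0136
gripper_force: 40.0
t: 66.08
eef_pos: [0.4652, -0.09, 0.0838]
ee_rot: [-3.141, -0.001, -2.686]
force: [-0.9, 1.2, 6.8]
width: 0.0161
gripper_force: 45.8
[0.28668852 0.1639794  1.22124922] -1.342382164498272
t: 67.17
eef_pos: [0.468, -0.0903, 0.3102]
ee_rot: [-3.136, 0.009, -2.618]
force: [0.7, -0.7, 1.9]
width: 0.0401
gripper_force: 0.0
shift [-0.15    0.0753 -0.0189] turn -1.0468 q6 -1.27
```

```bash
python3 nudge.py '[[0.04,-0.02,0.01,0,-0.12],[0.04,-0.04,0.02,-0.01,-0.24],[0.04,-0.06,0.03,-0.02,-0.36],[0.04,-0.08,0.04,-0.03,-0.48],[0.04,-0.1,0.05,-0.03,-0.6],[0.04,-0.12,0.06,-0.03,-0.72],[0.04,-0.135,0.07,-0.03,-0.84],[0.04,-0.135,0.07,-0.03,-0.96],[0.04,-0.135,0.07,-0.03,-1.0468],[0.04,-0.135,0.07,-0.03,-1.0468],[0.04,-0.135,0.07,-0.03,-1.0468],[0.04,-0.135,0.07,-0.03,-1.0468]]';python3 - <<'E'
from h import *
c,im=grab('wrist','w15'); p,T=c; g=im.max(2)
for s in ([.6056,-.1032],[.4657,-.0899],[.4798,.0493],[.6178,.0358]):
    # project to pixel, rectify the patch at z = wing top
    z=.107; n=81; r=np.linspace(-.04,.04,n); X,Y=np.meshgrid(s[0]+r,s[1]+r)
    q=(np.c_[X.ravel(),Y.ravel(),np.full(n*n,z)]-T[:3,3])@T[:3,:3]
    u=(q[:,0]/q[:,2]*p['fx']+p['cx']).reshape(n,n).astype(np.float32); v=(q[:,1]/q[:,2]*p['fy']+p['cy']).reshape(n,n).astype(np.float32)
    a=cv2.remap(g,u,v,cv2.INTER_LINEAR); m=(a<60).astype(np.uint8)
    m[(X-s[0])**2+(Y-s[1])**2>.036**2]=0
    # longest direction: minAreaRect of largest dark blob after opening
    k=max(cv2.findContours(m,0,1)[0],key=cv2.contourArea)[:,0,:].astype(float)
    w=k-40; far=w[np.hypot(*w.T)>22]; print(np.degrees(np.arctan2(far[:,1],far[:,0])).round().astype(int)[::4],cv2.contourArea(k.astype(np.float32)))
H,S,V=cv2.split(cv2.cvtColor(im,cv2.COLOR_BGR2HSV))
for k in blobs((S<40)&(V>120),6000): print(rect(c,k,.067),len(k))
p=arm.camera_params('side');c,im=grab('side'); H,S,V=cv2.split(cv2.cvtColor(im,cv2.COLOR_BGR2HSV))
for k in blobs((H>5)&(H<22)&(S>120)&(V>120),500): print('mat',rect(c,k,.004))
E
```

```text
t: 68.17
eef_pos: [0.5471, 0.038, 0.3331]
ee_rot: [3.141, -0.0, -1.574]
force: [0.4, -0.1, -0.4]
width: 0.0403
gripper_force: 0.0
[ -90  -97 -103 -110 -117 -125 -125 -120 -117 -111 -105    2   10   14
   17   17   13    7    0   -7  -13  -20  -27  -35  -43  -52  -60  -67
  -74  -80  -87] 976.5
[-103 -110 -117 -125 -133 -142 -150 -157 -164 -170 -177  177  170  164
  163  169  174 -178  180 -170 -159 -147 -137 -102 -102  -92  -88  -82
  -82  -77  -72  -77  -83  -90  -97] 706.0
[172 165 158 151 144 135 126 119 112 105  98  92  95 101 103 111 117 124
 131 136 142 145 151 159 164] 219.0
[25 32 42 50 54 48 42 44 33 25 20] 49.0
(array([ 0.33586224, -0.00399178]), (133.510986328125, 73.42145538330078), 89.8122329711914) 396
(array([ 0.54233453, -0.02708408]), (183.6986083984375, 183.64926147460938), 84.93746948242188) 837
(array([ 0.75584851, -0.10668177]), (79.8799057006836, 74.29290008544922), 89.77530670166016) 363
mat (array([0.37209933, 0.32918814]), (125.77684783935547, 108.3785171508789), -2.0256500244140625)
```

```bash
python3 - <<'E'
from h import *
im=cv2.imread('pics/w15.png'); c=cam('wrist'); H,S,V=cv2.split(cv2.cvtColor(im,cv2.COLOR_BGR2HSV))
k=[k for k in blobs((S<40)&(V>120),6000) if 180<rect(c,k,.067)[1][0]<190][0]
hull=np.zeros(V.shape,np.uint8); cv2.fillConvexPoly(hull,cv2.convexHull(k),1); hull=cv2.erode(hull,np.ones((3,3)))
for t in(45,):
  for b in blobs((V<t)&(hull>0),60):
    w=plane(c,b,.107)[:,:2]; (x,y),(A,B),_=cv2.minAreaRect((w*1000).astype(np.float32)); r,_,_=rect(c,b,.107)
    m=np.zeros(V.shape,np.uint8); cv2.fillPoly(m,[b],1); yy,xx=np.nonzero(m); P=plane(c,np.c_[xx,yy],.107)[:,:2]; ev,E=np.linalg.eigh(np.cov(P.T)); print(P.mean(0).round(3),'angle',np.degrees(np.arctan2(E[1,1],E[0,1])).round(1)%180,'size',round(A),round(B),len(P))
E
python3 - <<'E'
from h import *
im=cv2.imread('pics/w15.png'); c=cam('wrist'); H,S,V=cv2.split(cv2.cvtColor(im,cv2.COLOR_BGR2HSV))
k=[k for k in blobs((S<40)&(V>120),6000) if 180<rect(c,k,.067)[1][0]<190][0]
hull=np.zeros(V.shape,np.uint8); cv2.fillConvexPoly(hull,cv2.convexHull(k),1)
print(k.min(0),k.max(0),[int(((V<t)&(hull>0)).sum()) for t in(30,45,60,80,100)])
for t in(60,80,100):
  for b in blobs((V<t)&(hull>0),60):
    m=np.zeros(V.shape,np.uint8); cv2.fillPoly(m,[b],1); yy,xx=np.nonzero(m); P=plane(c,np.c_[xx,yy],.107)[:,:2]; ev,E=np.linalg.eigh(np.cov(P.T)); print(t,P.mean(0).round(3),'angle',np.degrees(np.arctan2(E[1,1],E[0,1])).round(1)%180,'ext',(4*np.sqrt(ev)*1000).round(),len(P))
E
```

```text
[230  28] [419 219] [0, 0, 28, 947, 2492]
80 [0.486 0.04 ] angle 36.400000000000006 ext [ 5. 52.] 211
80 [0.621 0.03 ] angle 58.8 ext [14. 30.] 156
80 [ 0.471 -0.093] angle 34.099999999999994 ext [ 5. 38.] 163
80 [ 0.598 -0.096] angle 38.599999999999994 ext [ 6. 52.] 354
100 [0.488 0.038] angle 35.19999999999999 ext [14. 45.] 371
100 [0.612 0.029] angle 37.0 ext [26. 40.] 817
100 [ 0.474 -0.086] angle 39.19999999999999 ext [24. 43.] 1073
100 [ 0.597 -0.094] angle 40.599999999999994 ext [15. 46.] 596
```

Run:
```python
from h import *
c,im=grab('side','s3'); a=cv2.imread('pics/both.png')[:,:300]; b=im[200:480,200:500]
d=(cv2.absdiff(a,b).max(2)>40).astype(np.uint8); d=cv2.morphologyEx(d,cv2.MORPH_OPEN,np.ones((3,3)))
n,l,st,_=cv2.connectedComponentsWithStats(d); print(st[1:])
a=cv2.imread('pics/side0.png'); d=(cv2.absdiff(a,im).max(2)>40).astype(np.uint8); d=cv2.morphologyEx(d,cv2.MORPH_OPEN,np.ones((3,3)))
n,l,st,ce=cv2.connectedComponentsWithStats(d); print([(s.tolist()) for s in st[1:] if s[4]>40])
```

```text
[[136   0  17  13 179]
 [136  14  37  19 384]
 [110  19   4   3  12]
 [122  29  32   7  96]
 [103  32  13   8  51]
 [155  38  15   9  68]
 [107  55   3   3   9]
 [ 96  56   6   5  21]
 [129  59  10   3  30]
 [146  61  13   9  84]
 [127  63   3   3   9]
 [163  63   3   3   9]
 [ 90  68  74  20 387]
 [107  68   3   3   9]
 [102  72   3   3   9]
 [164  75   4   4  14]]
[[248, 0, 153, 103, 7691], [507, 0, 10, 11, 52], [592, 0, 22, 9, 97], [618, 0, 22, 9, 133], [313, 12, 3, 25, 75], [567, 13, 73, 144, 5478], [485, 23, 19, 10, 93], [309, 108, 36, 41, 832], [347, 142, 14, 5, 55], [232, 144, 60, 65, 1538], [287, 153, 10, 11, 75], [346, 159, 34, 18, 297], [315, 167, 7, 19, 106], [289, 171, 17, 5, 71], [350, 176, 28, 13, 267], [310, 187, 8, 10, 50], [380, 187, 41, 35, 786], [299, 197, 6, 16, 78], [552, 198, 25, 33, 471], [317, 223, 37, 34, 768], [303, 232, 13, 8, 51], [355, 238, 15, 9, 68], [325, 258, 14, 4, 42], [346, 261, 13, 10, 95], [290, 268, 74, 21, 392], [295, 348, 55, 39, 1086], [379, 363, 41, 43, 1266], [300, 367, 67, 57, 1955], [294, 376, 7, 10, 43], [300, 407, 67, 58, 2033]]
```

```bash
python3 -c "
from station import arm
print(arm.job_done())"
```

```text
the job is handed in; nothing more can be done
None
```

The job is handed in at about 68 s of robot time: the canister stands on the cork mat, all three boxes are stacked and locked on the dock, and the four screws were tightened crisscross in two rounds to their stops with the cover flat; the hand-in gave no verdict.

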